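# Pin the hold-down arm to the keypad tester's hinge lug

## Robot

A 7-joint arm with a two-finger parallel gripper is mounted at the origin on the work surface. World frame = base frame: x ahead of the robot, y to its left, z up, the work surface at z = 0. Lengths are in m, angles in rad, forces in N, time in s.
With the tool pointing down it reaches from about 0.4 to 0.875 m from the base axis. Payload 19.3 kg.
Tool frame: the origin (TCP) lies at the very end of the fingers, on their centre line; the grasp point (between the pads) lies 19 mm behind it; z points along the fingers, y is the direction in which the jaws open and shut (so a half turn about z gives the same grasp; the last joint's range is limited). The gripper opens to 85 mm and grips with 20 to 120 N. Pads are 22 mm wide; open, the fingers measure 114 mm over their backs; the gripper's body (76 mm by 85 mm) begins 54 mm behind the grasp point. The pads swing forward as they close: fully open they stand 13 mm farther back than shut.
Start: joints at [-1.347, 0.521, -0.036, 1.599, 0.021, 1.021, -0.113], TCP at [0.181, 0.598, 0.231] pointing down, gripper open.
Joint ranges: [-2.91, 2.91], [-0.3, 2.13], [-1.5, 1.42], [0.17, 2.43], [-1.26, 4.41], [0.16, 1.93], [-2.52, 2.52]. Speed limits (rad/s): [1.89, 1.89, 2.39, 2.39, 3.01, 3.01, 3.01].

## Interface

Orientations are given as [roll, pitch, yaw] about the fixed x, y, z axes, in that order (R = Rz(yaw) Ry(pitch) Rx(roll)).
In Python, from workcell import bot gives the robot as it stands.
- The arm moves only by the tool apply_moves, never from a script. Its argument "commands" is a list of rows, each an object with "travel": the shift along the tool's x, y, z in m, a list of three; "twist": the turn, a rotation vector about the tool's x, y, z in degrees, a list of three; "claw": the finger opening in m, from 0 to 0.0854. A call has 1 to 10 rows; each row is the pose to reach, as a shift and turn from the pose commanded when the call began, along the tool's axes at that moment; what a row does not reach only later rows make up. A row lasts 1/10 s, in which the tool goes at most 50 mm and 8.59 degrees, less where a joint would pass 70% of its speed; a pose out of reach is approached as far as the arm can. A call with a gripper value outside its range is refused whole. The fingers move at their own pace and stop on an object; "force" is the grip in N (left out, the last holds). Time passes only in rows, so rows that repeat a pose let the fingers close. It gives the time, the measured TCP pose, the force and the opening at its end, in the units of the state.
- bot.observe(): the state, without advancing time (a new reading comes with each control period).
- bot.grab_frame(name): name is "side" or "top" or "wrist"; returns a dict with "frame" (480x640x3 uint8, blue, green, red), "fx", "fy", "cx", "cy" (pixels), "pose" (4x4, takes a point from camera to world coordinates); the wrist camera has in their place "tool_from_camera" (4x4, takes a point from camera to tool coordinates, whose origin is the TCP and whose axes are the flange's). Camera axes: x right, y up, looking along -z (the intrinsics and any distortion apply to the point x, -y, -z); pixel columns grow to the right and rows downward; lengths in m; the calibration is good to about 2 mm. The wrist camera is an equidistant fisheye: a pixel r from the principal point sees the ray r / f radians off the axis. A picture is of the moment at which its call begins: read the wrist's pose just before it. There is no depth.
- bot.job_done(): hands the job in, once; it reports no verdict.
The state is a dict: "clock": time; "qpos": joint angles; "qd": joint speeds; "joint_efforts": joint torques, N m; "position": TCP position; "tool_rot": TCP orientation; "force": force on the tool from outside, world axes, zero at the start; "moment": the same for the moment, N m; "grip_width": finger opening in m.
Only numpy, scipy, OpenCV 4.12 (cv2) and the standard library are available. Lean on these libraries where they do the work, as an engineer would, in place of code of your own. Each camera call takes 0.05 s, during which the arm holds its last target.

## Task

Put the loose hold-down arm back on its hinge on the keypad tester: slide its forked end fully home over the hinge lug, then take the knurled-head pin from the wooden block and thread it down through fork and lug, feeling for the hidden hole, until its head sits flush on the fork. Do it gently, never forcing arm or pin, leave both let go and at rest, and leave the other things on the table where they are.

Things in the scene. Friction and masses are not known exactly. Their poses are not given: they have to be found in the camera images.
- tester: Keypad tester, fixed: grey steel box 170 (x) x 300 (y) x 60 mm high, flat aluminium deck on top with a flush brass plate; the steel hinge lug near its +y end, a black strip with a toggle switch (40 mm above the deck) and amber readout at its -y end. Origin: centre of the underside; y lengthwise towards the hinge end, x across, z up.
- hinge (a point): Mid place of the lug's hole, at the lug's top face (tester frame 0, 100, 81.5 mm; same axes). Lug: eye 32 mm across, 11.5 to 21.5 mm above the deck, rounded nose to -y, upright through hole 11 mm wide. Its foot is clamped in slots: the true hole is up to 9 mm to either side along x (y is true), differs per tester, is not measured, does not move, and is hidden once the fork is on.
- bar_eye (a point): Loose hold-down arm: on the fork's hole axis, at the fork's top face, 35 mm above the arm's underside; z up, arm runs 135 mm along -y. It stands on the deck on the fork's lower eye and a foot. Fork: two eyes 32 mm across, 12 mm holes, lower 0 to 10, upper 23 to 35 mm above the deck, 13 mm gap between them for the lug. Closed inner face 16 mm behind the hole axis (-y).
- bar_grip (a point): Centre of the arm's black grip block, 18 mm wide (x), 44 long (y), 26 high, on the 28 mm wide strap; 80 mm behind the fork's hole (-y), axes as bar_eye. Arm 0.28 kg +-30 %. It starts on the deck 25 to 45 mm short of home, up to 8 mm sideways and 0.1 rad askew. Home: the closed inner face of the fork touches the lug's nose; holes are then in line along y, not yet along x.
- pin_mid (a point): Hinge pin, 50 g steel, half-way up (28 mm above its tip); z from tip to head. Shank 10 mm across, 34 long, nose bevelled to 8.8 mm; round knurled head 18 mm across, 22 high, centred 17 mm above this point. Starts upright in a 12 mm hole of a wooden block 50 x 100 x 40 mm high, head resting on the block. Seated in the hinge this point is 6 mm below the fork's top face.
- thinpin: Bystander: plain steel pin without a head, 6 mm across, 50 mm long, standing 14 mm out of the same wooden block, 44 mm from the hinge pin. Origin at its foot.
- keypad: Bystander: grey keypad, 85 x 62 x 11 mm, lying loose. Origin: centre of the underside.
- keypad2: Bystander: a second keypad like the first.
- battery: Bystander: battery pack, two silver cells in a black tray, 60 x 36 x 18 mm. Origin: centre of the underside.
- lens: Bystander: amber display lens, 30 x 85 x 7 mm. Origin: centre of the underside.
- contacts: Bystander: loose brass contact plate, 62 x 75 x 4 mm. Origin: centre of the underside.
- driver: Bystander: screwdriver, 170 mm long, lying on the table.
Things that resemble listed ones, but are neither listed nor needed, are in the scene too. There is more than one size of the part that bears bar_eye; the job needs the larger.

How it is judged:
By the outcome, as a careful person would: the job done as asked, in the order asked, and still so for the second after the job is handed in, with the robot touching nothing.
It also fails if it takes over 72 s, if anything falls off the work surface, if the arm or the gripper's body presses on something with over 40 N, if the wrist force passes 120 N, or if a joint passes its speed limit or range.

## Working session

There is one attempt and no reset: what is moved stays moved. The work goes in short steps, Python scripts to look and compute and a tool call to move; the robot and the scene stay as the last step left them, time stands still between calls to the robot, and variables do not carry over. Pictures are saved under pics/ and viewed, and the job is handed in when it is done.

Besides the shell and the picture viewer there is one more tool, called by a JSON object that holds its "api" and its "payload". apply_moves: Moves the arm, as the interface text tells. Its arguments: {"type":"object","properties":{"commands":{"type":"array"},"force":{"type":"number"}},"required":["commands"]}

```bash
mkdir -p pics; ls
python3 - <<'E'
from workcell import bot
import cv2,numpy as np
print(bot.observe())
for n in ["side","top","wrist"]:
    d=bot.grab_frame(n); cv2.imwrite(f"pics/a_{n}.png",d["frame"]); print(n,{k:(np.round(v,4).tolist() if k!="frame" else 0) for k,v in d.items()})
E
```

```text
pics
{'clock': 0.0, 'qpos': array([-1.34715502,  0.52201947, -0.0363341 ,  1.60000159,  0.02117393,
        1.02104539, -0.11281765]), 'qd': array([ 1.44607065e-03, -1.05199382e-05,  3.88130858e-04, -9.98813561e-04,
        6.63744694e-04,  1.92733566e-03,  4.63446425e-04]), 'joint_efforts': array([-2.06478013e-03, -9.27120996e+01,  1.97954603e+00, -3.69934773e+01,
        1.78345438e-02,  8.51698889e-03,  5.28198439e-05]), 'position': array([0.18094932, 0.59789737, 0.23072453]), 'tool_rot': array([-3.14050369e+00,  5.02118099e-05,  2.84771580e+00]), 'force': array([0.34437517, 0.62604717, 0.84501381]), 'moment': array([ 0.01243068, -0.02237303, -0.01991746]), 'grip_width': 0.08555234832191128}
side {'frame': 0, 'fx': 439.5343, 'fy': 439.5343, 'cx': 319.1902, 'cy': 235.1881, 'pose': [[0.897, 0.274, -0.347, 0.2428], [-0.4419, 0.5781, -0.6859, -0.6763], [0.0127, 0.7686, 0.6396, 0.7035], [0.0, 0.0, 0.0, 1.0]]}
top {'frame': 0, 'fx': 479.9955, 'fy': 479.9955, 'cx': 317.5216, 'cy': 235.7726, 'pose': [[-0.0008, 0.9871, -0.16, 0.4008], [-1.0, -0.0009, -0.001, -0.0444], [-0.0011, 0.16, 0.9871, 1.1696], [0.0, 0.0, 0.0, 1.0]]}
wrist {'frame': 0, 'fx': 371.6483, 'fy': 371.6483, 'cx': 318.2617, 'cy': 235.6585, 'tool_from_camera': [[0.0005, 0.9657, 0.2597, 0.0643], [1.0, -0.0006, 0.0001, 0.0001], [0.0003, 0.2597, -0.9657, -0.1419], [0.0, 0.0, 0.0, 1.0]]}
```

View pics/a_side.png

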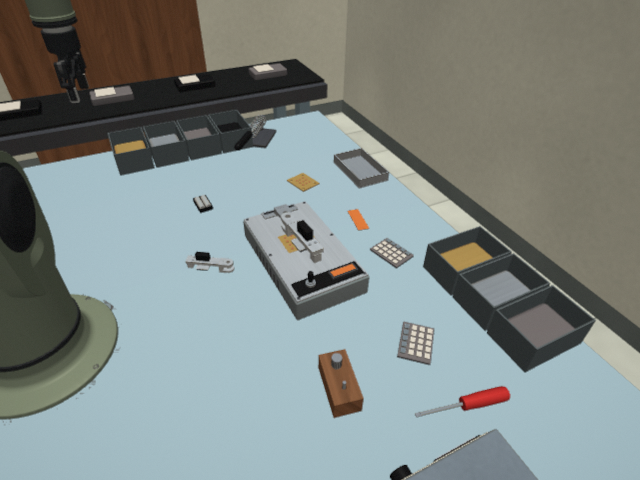

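View pics/a_top.png

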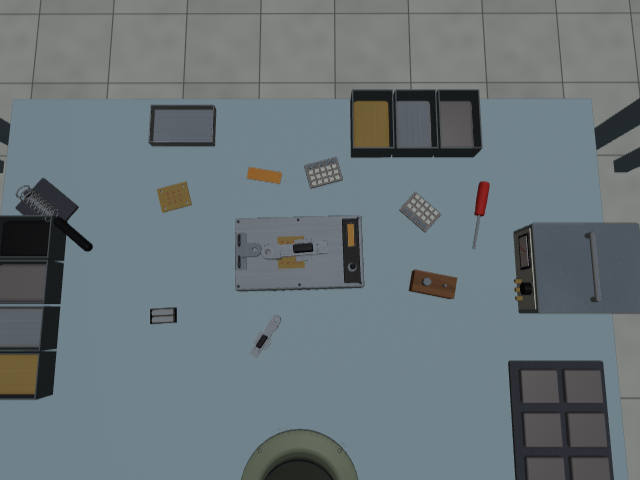

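View pics/a_wrist.png

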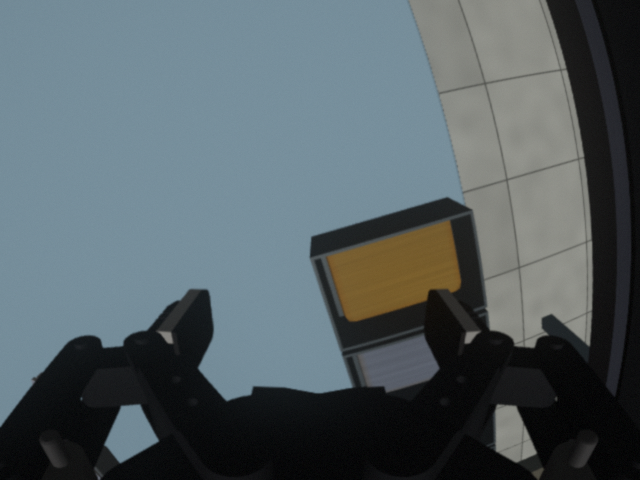

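Candidates. For the arm: on the tester deck at top (300,248), and a smaller decoy lying on the table at (265,336). For the pin: the knurled head at (427,281), and the thin headless pin at (446,285). By the description I take the arm on the deck and the pin with the large head. Next, a close crop.

```bash
cat > h.py <<'E'
import cv2,numpy as np
from scipy.spatial.transform import Rotation as R
from workcell import bot
def ray(d,u,v,T=None):
    x=(u-d["cx"])/d["fx"]; y=(v-d["cy"])/d["fy"]
    if "tool_from_camera" in d:
        r=np.hypot(x,y); s=np.sin(r)/r if r>1e-9 else 1
        c=np.array([x*s,-y*s,-np.cos(r)]); P=T@d["tool_from_camera"]
    else:
        c=np.array([x,-y,-1.]); P=d["pose"]
    return P[:3,3],P[:3,:3]@c
def onz(d,u,v,z,T=None):
    o,r=ray(d,u,v,T); return o+r*(z-o[2])/r[2]
def proj(d,p,T=None):
    P=T@d["tool_from_camera"] if T is not None else d["pose"]
    c=np.linalg.inv(P)@np.append(p,1); x,y,z=c[0],-c[1],-c[2]
    if T is not None:
        r=np.hypot(x,y); th=np.arctan2(r,z); k=th/r if r>1e-9 else 1/z
        return np.array([d["cx"]+d["fx"]*x*k,d["cy"]+d["fy"]*y*k])
    return np.array([d["cx"]+d["fx"]*x/z,d["cy"]+d["fy"]*y/z])
def toolT(s=None):
    s=s or bot.observe(); T=np.eye(4); T[:3,:3]=R.from_euler("xyz",s["tool_rot"]).as_matrix(); T[:3,3]=s["position"]; return T
def snap(n,f):
    T=toolT(); d=bot.grab_frame(n); cv2.imwrite(f"pics/{f}.png",d["frame"]); np.savez(f"pics/{f}.npz",T=T,**d); return d,T
def load(f):
    z=np.load(f"pics/{f}.npz"); d={k:z[k] for k in z.files}; return d,d["T"]
def togo(p,yaw,s=None):
    "travel/twist for target TCP p, pointing down, yaw of tool"
    T=toolT(s); D=T[:3,:3].T@(np.array(p)-T[:3,3]); G=R.from_euler("xyz",[np.pi,0,yaw]).as_matrix()
    return np.round(D,4),np.round(np.degrees(R.from_matrix(T[:3,:3].T@G).as_rotvec()),2)
E
python3 - <<'E'
from h import *
d,T=snap("top","b_top")
f=d["frame"]
cv2.imwrite("pics/b_crop.png",cv2.resize(f[205:300,225:370],None,fx=5.4,fy=5.4,interpolation=cv2.INTER_CUBIC))
cv2.imwrite("pics/b_crop2.png",cv2.resize(f[260:310,400:470],None,fx=8,fy=8,interpolation=cv2.INTER_CUBIC))
for n,u,v,z in [("TL",236,219,.06),("TR",362,216,.06),("BL",237,290,.06),("BR",363,288,.06),("grip",303,248,.1),("head",427,281,.062),("thin",446,285,.054)]:
    print(n,onz(d,u,v,z).round(4))
E
```

```text
TL [0.6208 0.1487 0.06  ]
TR [ 0.6277 -0.1482  0.06  ]
BL [0.4544 0.142  0.06  ]
BR [ 0.4588 -0.1479  0.06  ]
grip [ 0.5463 -0.0107  0.1   ]
head [ 0.4746 -0.2952  0.062 ]
thin [ 0.4658 -0.3407  0.054 ]
```

View pics/b_crop.png

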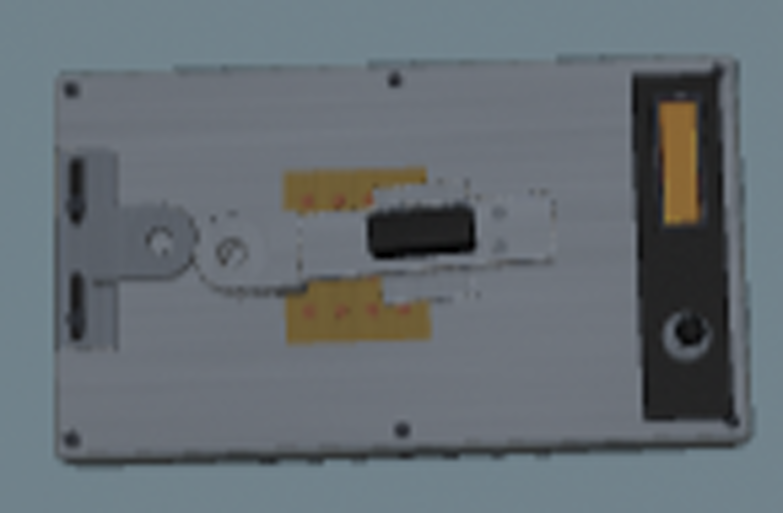

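View pics/b_crop2.png

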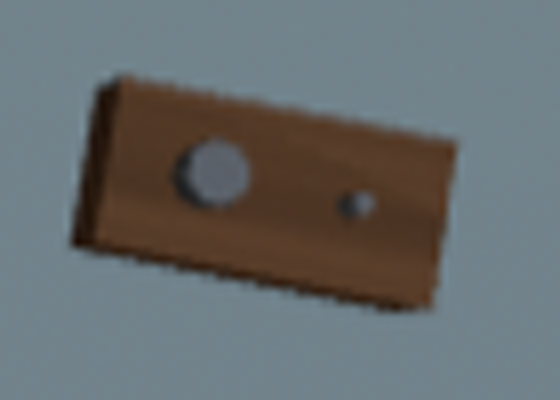

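The crop shows the large arm on the deck. Its fork hole is at crop (232,250), just short of the lug hole at (160,240), and the black grip is at (422,230). The big pin head is at (215,173) in the second crop, with the thin pin at (360,203). Next I move the wrist camera above the deck.

```bash
python3 -c "
from h import *
print(togo([.54,-.03,.22],np.pi/2))"
```

```text
(array([-0.5255, -0.4971,  0.0113]), array([-3.000e-02,  3.000e-02,  7.317e+01]))
```

{"api": "apply_moves", "payload": {"commands": [{"travel": [-0.0475, -0.045, 0.0], "twist": [0, 0, 6.6], "claw": 0.085}, {"travel": [-0.07, -0.066, 0.0], "twist": [0, 0, 10], "claw": 0.085}, {"travel": [-0.105, -0.1, 0.002], "twist": [0, 0, 15], "claw": 0.085}, {"travel": [-0.14, -0.132, 0.003], "twist": [0, 0, 20], "claw": 0.085}, {"travel": [-0.175, -0.166, 0.004], "twist": [0, 0, 25], "claw": 0.085}, {"travel": [-0.21, -0.2, 0.005], "twist": [0, 0, 30], "claw": 0.085}, {"travel": [-0.245, -0.232, 0.006], "twist": [0, 0, 35], "claw": 0.085}, {"travel": [-0.28, -0.265, 0.007], "twist": [0, 0, 40], "claw": 0.085}, {"travel": [-0.315, -0.298, 0.008], "twist": [0, 0, 45], "claw": 0.085}, {"travel": [-0.35, -0.331, 0.009], "twist": [0, 0, 50], "claw": 0.085}]}}

```text
clock: 1.2
position: [0.4208, 0.1783, 0.2225]
tool_rot: [3.141, -0.0, 1.972]
force: [0.2, 0.4, -0.2]
grip_width: 0.0853
```

```bash
python3 -c "
from h import *
print(bot.observe());print(togo([.54,-.03,.22],np.pi/2))"
```

```text
{'clock': 1.2, 'qpos': array([-0.77496362,  0.27564495,  0.29726471,  2.0464021 , -0.10806351,
        0.83350669, -0.01457029]), 'qd': array([ 0.74775929,  0.10208232,  0.39706404, -0.06379512, -0.17553424,
       -0.00748643,  0.37188698]), 'joint_efforts': array([ -9.56037194, -62.74353504,   2.25921415, -29.09990072,
         0.69454925,   0.28473518,  -1.34850036]), 'position': array([0.42075092, 0.17825892, 0.22245865]), 'tool_rot': array([ 3.14113223e+00, -1.64768541e-04,  1.97176452e+00]), 'force': array([ 0.23173487,  0.37224826, -0.24261813]), 'moment': array([ 0.09273751, -0.06576184,  0.0142512 ]), 'grip_width': 0.08534025908482062}
(array([-0.2383,  0.0285,  0.0024]), array([ 2.000e-02, -1.000e-02,  2.297e+01]))
```

{"api": "apply_moves", "payload": {"commands": [{"travel": [-0.04, 0.005, 0.0], "twist": [0, 0, 4], "claw": 0.085}, {"travel": [-0.08, 0.01, 0.0], "twist": [0, 0, 8], "claw": 0.085}, {"travel": [-0.12, 0.015, 0.001], "twist": [0, 0, 12], "claw": 0.085}, {"travel": [-0.16, 0.02, 0.002], "twist": [0, 0, 16], "claw": 0.085}, {"travel": [-0.2, 0.025, 0.002], "twist": [0, 0, 20], "claw": 0.085}, {"travel": [-0.22, 0.028, 0.002], "twist": [0, 0, 23], "claw": 0.085}, {"travel": [-0.22, 0.028, 0.002], "twist": [0, 0, 23], "claw": 0.085}, {"travel": [-0.22, 0.028, 0.002], "twist": [0, 0, 23], "claw": 0.085}]}}

```text
clock: 2.0
position: [0.5322, -0.0109, 0.22]
tool_rot: [-3.141, -0.0, 1.574]
force: [-0.5, 0.1, 0.0]
grip_width: 0.0851
```

```bash
python3 -c "
from h import *
s=bot.observe();print(s['clock'],s['position'],s['tool_rot'],s['qd'].round(3),s['force'])
d,T=snap('wrist','c_w')"
```

```text
2.0 [ 0.53216638 -0.01086525  0.22000668] [-3.14085572e+00 -1.29819954e-04  1.57397435e+00] [-0.018 -0.011 -0.012  0.01   0.003 -0.002  0.002] [-0.51749843  0.14068382  0.02447246]
```

View pics/c_w.png

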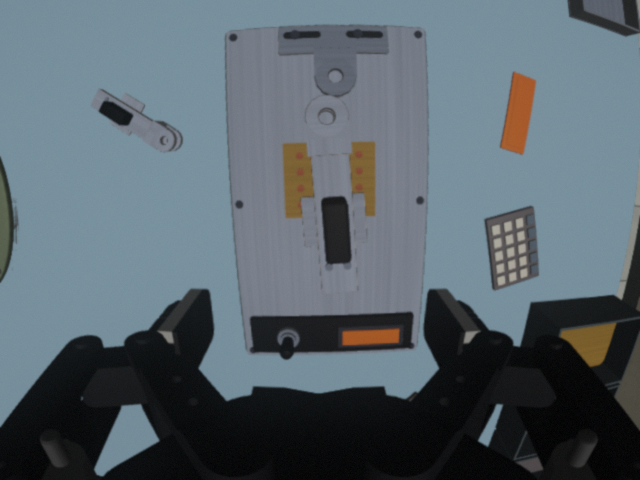

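Run:
```python
from h import *
d,T=load("c_w"); f=d["frame"]
cv2.imwrite("pics/c_crop.png",cv2.resize(f[20:310,225:430],None,fx=2.05*1.0,fy=2.05,interpolation=cv2.INTER_CUBIC))
cv2.imwrite("pics/c_crop2.png",cv2.resize(f[40:140,270:395],None,fx=6,fy=6,interpolation=cv2.INTER_CUBIC))
s,_=snap("side","c_s"); g=s["frame"]
cv2.imwrite("pics/c_sc.png",cv2.resize(g[190:320,235:375],None,fx=5,fy=4.6,interpolation=cv2.INTER_CUBIC))
```

```text
(no output)
```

View pics/c_crop2.png

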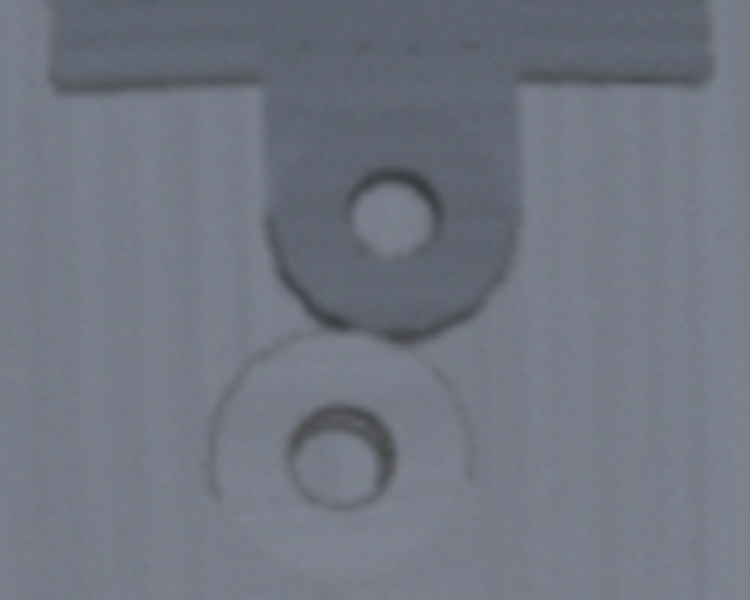

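View pics/c_sc.png

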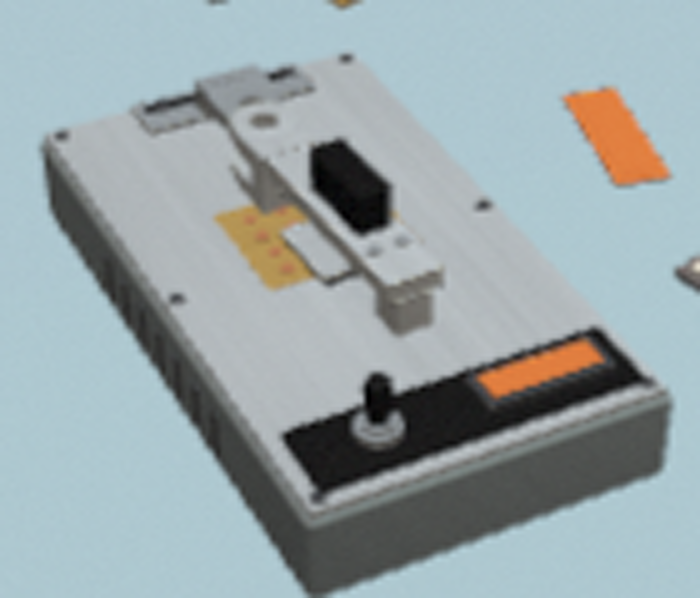

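Run:
```python
from h import *
d,T=load("c_w"); f=d["frame"]
for n,u,v,z in [("s1",233,38,.06),("s2",418,35,.06),("s3",239,204,.06),("s4",419,200,.06),("lug",270+394/6,40+213/6,.0815),("lugeyeL",270+264/6,40+213/6,.0815),("lugeyeR",270+520/6,40+213/6,.0815),("nose",270+397/6,40+341/6,.0715),("fork",270+341/6,40+457/6,.095)]:
    print(n,onz(d,u,v,z,T).round(4))
g=f[180:280,290:385]
cv2.imwrite("pics/c_g.png",cv2.resize(g,None,fx=6,fy=6,interpolation=cv2.INTER_CUBIC))
s,_=load("c_s"); cv2.imwrite("pics/c_sg.png",cv2.resize(s["frame"][210:275,275:330],None,fx=9,fy=9,interpolation=cv2.INTER_CUBIC))
```

```text
s1 [0.4631 0.1403 0.06  ]
s2 [0.6149 0.1447 0.06  ]
s3 [4.67e-01 4.00e-04 6.00e-02]
s4 [0.6182 0.0047 0.06  ]
lug [0.5459 0.1021 0.0815]
lugeyeL [0.5298 0.102  0.0815]
lugeyeR [0.5615 0.1025 0.0815]
nose [0.5468 0.0868 0.0715]
fork [0.5391 0.0701 0.095 ]
```

View pics/c_g.png

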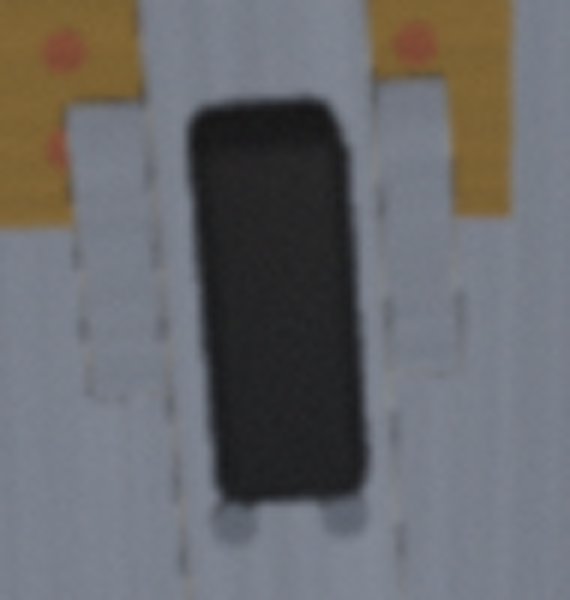

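View pics/c_sg.png

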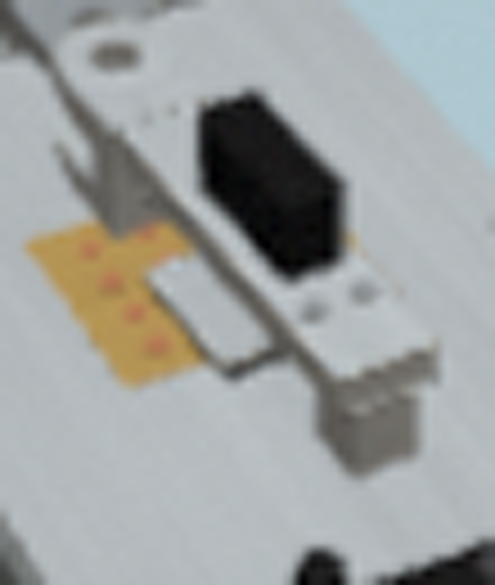

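Run:
```python
from h import *
d,T=load("c_w")
for z in (.116,.121,.126):
    print(z,[onz(d,290+a/6,180+b/6,z,T)[:2].round(4).tolist() for a,b in [(201,155),(345,152),(366,485),(221,490)]])
print([onz(d,290+a/6,180+b/6,.095,T)[:2].round(4).tolist() for a,b in [(145,100),(370,80),(402,560),(183,570)]])
s,_=load("c_s")
for z in (.095,.121):
    print(z,[onz(s,275+a/9,210+b/9,z)[:2].round(4).tolist() for a,b in [(200,100),(260,93),(340,185),(290,200)]], onz(s,275+115/9,210+55/9,.095).round(4))
```

```text
0.116 [[0.5368, 0.009], [0.553, 0.0095], [0.5564, -0.0299], [0.5395, -0.0305]]
0.121 [[0.5368, 0.01], [0.5526, 0.0104], [0.5559, -0.0282], [0.5393, -0.0288]]
0.126 [[0.5367, 0.0109], [0.5522, 0.0113], [0.5555, -0.0265], [0.5392, -0.0271]]
[[0.5303, 0.0119], [0.5575, 0.0146], [0.5633, -0.0473], [0.5352, -0.0487]]
0.095 [[0.5502, 0.0419], [0.5649, 0.0381], [0.5673, -0.0034], [0.5538, -0.0034]] [0.5383 0.068  0.095 ]
0.121 [[0.5371, 0.0112], [0.5512, 0.0075], [0.5534, -0.0322], [0.5406, -0.0322]] [0.5383 0.068  0.095 ]
```

```bash
python3 -c "
from h import *
print(togo([.5465,-.0095,.15],np.pi/2+.09))"
```

```text
(array([0.0004, 0.0145, 0.0702]), array([-0.02, -0.03, -4.88]))
```

{"api": "apply_moves", "payload": {"commands": [{"travel": [0.0, 0.008, 0.035], "twist": [0, 0, -2.5], "claw": 0.05}, {"travel": [0.0, 0.0145, 0.065], "twist": [0, 0, -4.9], "claw": 0.05}, {"travel": [0.0, 0.0145, 0.09], "twist": [0, 0, -4.9], "claw": 0.05}, {"travel": [0.0, 0.0145, 0.105], "twist": [0, 0, -4.9], "claw": 0.05}, {"travel": [0.0, 0.0145, 0.115], "twist": [0, 0, -4.9], "claw": 0.05}, {"travel": [0.0, 0.0145, 0.115], "twist": [0, 0, -4.9], "claw": 0.05}]}}

```text
clock: 2.7
position: [0.5463, -0.0104, 0.1046]
tool_rot: [-3.14, -0.0, 1.66]
force: [0.2, 0.2, -0.0]
grip_width: 0.05
```

```bash
python3 -c "
from h import *
s=bot.observe();print(s['clock'],s['position'],s['tool_rot'],s['qd'].round(3),s['force'])
print(togo([.5465,-.0095,.098],np.pi/2+.09))
d,T=snap('wrist','d_w')"
```

```text
2.7 [ 0.54630766 -0.01043786  0.10458282] [-3.14013435e+00 -2.49074756e-04  1.66040754e+00] [-0.003 -0.03   0.017 -0.019  0.008  0.027 -0.007] [ 0.24206181  0.21705678 -0.02557805]
(array([0.0009, 0.0003, 0.0066]), array([-0.08, -0.01, -0.02]))
```

View pics/d_w.png

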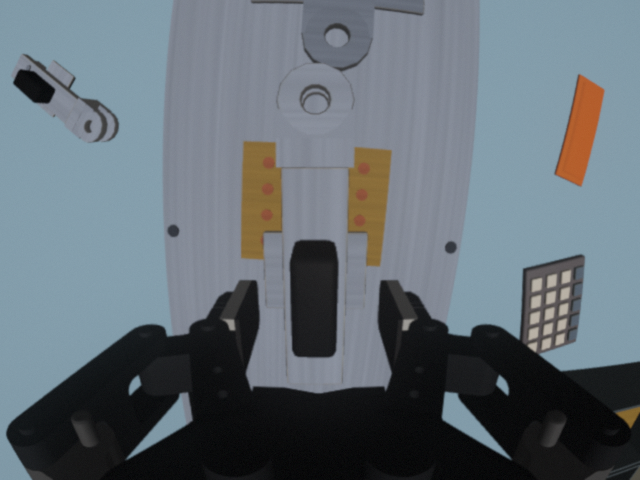

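Run:
```python
from h import *
d,T=load("d_w"); cv2.imwrite("pics/d_c.png",cv2.resize(d["frame"][0:140,250:410],None,fx=4.2,fy=4.2,interpolation=cv2.INTER_CUBIC))
```

```text
(no output)
```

View pics/d_c.png

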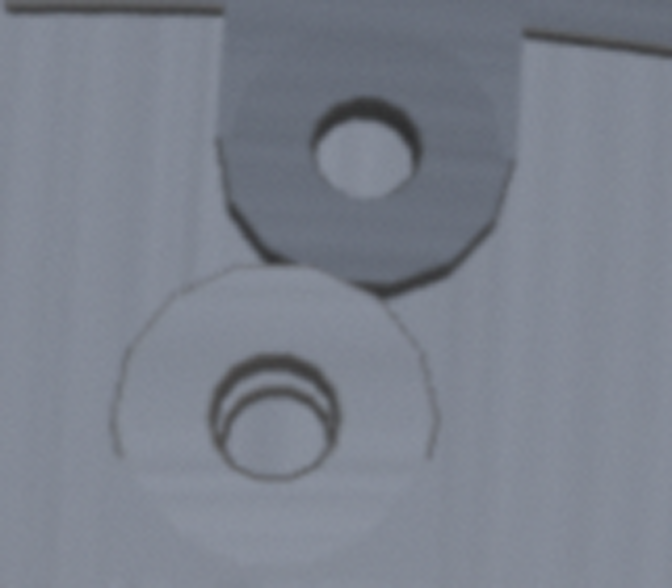

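Run:
```python
from h import *
d,T=load("d_w")
k=4.2
for n,a,b,z in [("lug",366,148,.0815),("lugL",218,140,.0815),("lugR",516,160,.0815),("fork",275,417,.095),("forkL",110,417,.095),("forkR",440,417,.095),("forktop",275,265,.095),("noseb",384,300,.0715)]:
    print(n,onz(d,250+(a+.5)/k-.5,(b+.5)/k-.5,z,T).round(4))
```

```text
lug [0.5455 0.1022 0.0815]
lugL [0.53   0.1017 0.0815]
lugR [0.5614 0.1028 0.0815]
fork [0.539  0.0704 0.095 ]
forkL [0.5232 0.0692 0.095 ]
forkR [0.5547 0.072  0.095 ]
forktop [0.5376 0.0854 0.095 ]
noseb [0.5493 0.0873 0.0715]
```

{"api": "apply_moves", "payload": {"commands": [{"travel": [0.001, 0.0, 0.006], "twist": [0, 0, 0], "claw": 0.05}, {"travel": [0.001, 0.0, 0.006], "twist": [0, 0, 0], "claw": 0.015}, {"travel": [0.001, 0.0, 0.006], "twist": [0, 0, 0], "claw": 0.01}, {"travel": [0.001, 0.0, 0.006], "twist": [0, 0, 0], "claw": 0.01}, {"travel": [0.001, 0.0, 0.006], "twist": [0, 0, 0], "claw": 0.01}, {"travel": [0.001, 0.0, 0.006], "twist": [0, 0, 0], "claw": 0.01}], "force": 25}}

```text
clock: 3.35
position: [0.547, -0.0101, 0.0996]
tool_rot: [3.141, -0.0, 1.659]
force: [-2.0, 1.2, 6.5]
grip_width: 0.0174
```

```bash
python3 -c "
from h import *
s=bot.observe();print(s['clock'],s['position'],s['tool_rot'],s['qd'].round(3),s['force'],s['moment'],s['grip_width'])
d,T=snap('wrist','e_w')
s=bot.observe();print(s['clock'],s['position'],s['force'],s['grip_width'])
cv2.imwrite('pics/e_c.png',cv2.resize(d['frame'][0:400,200:440],None,fx=1.8,fy=1.5,interpolation=cv2.INTER_CUBIC))"
```

```text
3.35 [ 0.54700288 -0.01013529  0.0996358 ] [ 3.14114548e+00 -1.37962637e-04  1.65919773e+00] [ 0.003  0.    -0.001 -0.001  0.     0.001 -0.   ] [-1.96200524  1.15285398  6.49243457] [ 0.12837037  0.38683665 -0.03015168] 0.017374965844260074
3.4 [ 0.54698746 -0.01016709  0.09963144] [-1.62328853  0.11762425  6.22533024] 0.017569155510351046
```

View pics/e_c.png

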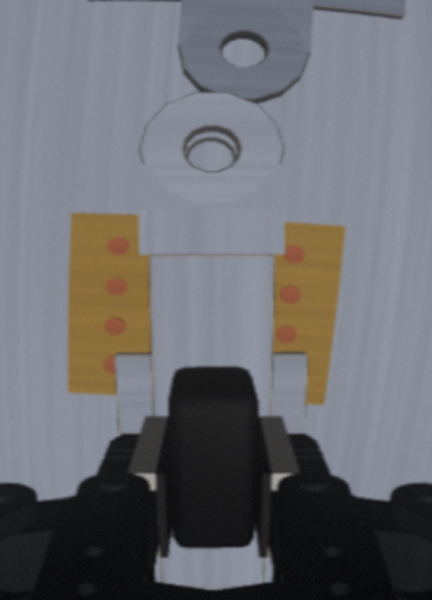

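{"api": "apply_moves", "payload": {"commands": [{"travel": [0, 0, -0.001], "twist": [0, 0, 0], "claw": 0.01}, {"travel": [0, 0, -0.001], "twist": [0, 0, 0], "claw": 0.01}, {"travel": [0.0005, 0.0003, -0.001], "twist": [0, 0, 0.5], "claw": 0.01}, {"travel": [0.001, 0.0006, -0.001], "twist": [0, 0, 1], "claw": 0.01}, {"travel": [0.0018, 0.0009, -0.001], "twist": [0, 0, 1.5], "claw": 0.01}, {"travel": [0.0025, 0.0012, -0.001], "twist": [0, 0, 2], "claw": 0.01}, {"travel": [0.003, 0.0015, -0.001], "twist": [0, 0, 2.5], "claw": 0.01}, {"travel": [0.0035, 0.0018, -0.001], "twist": [0, 0, 3], "claw": 0.01}, {"travel": [0.004, 0.002, -0.001], "twist": [0, 0, 3.5], "claw": 0.01}, {"travel": [0.004, 0.002, -0.001], "twist": [0, 0, 3.5], "claw": 0.01}]}}

```text
clock: 4.4
position: [0.5485, -0.0059, 0.1003]
tool_rot: [-3.142, 0.0, 1.598]
force: [0.7, 0.2, -2.2]
grip_width: 0.0173
```

```bash
python3 -c "
from h import *
s=bot.observe();print(s['clock'],s['position'],s['tool_rot'],s['force'],s['moment'],s['grip_width'])
d,T=snap('wrist','f_w')
cv2.imwrite('pics/f_c.png',cv2.resize(d['frame'][0:140,250:410],None,fx=4.2,fy=4.2,interpolation=cv2.INTER_CUBIC))"
```

```text
4.4 [ 0.54848903 -0.00594433  0.10028525] [-3.14155204e+00  3.20887987e-05  1.59771876e+00] [ 0.72001873  0.15699103 -2.17687528] [-0.07357836  0.0120077   0.02843353] 0.01727199470543529
```

View pics/f_c.png

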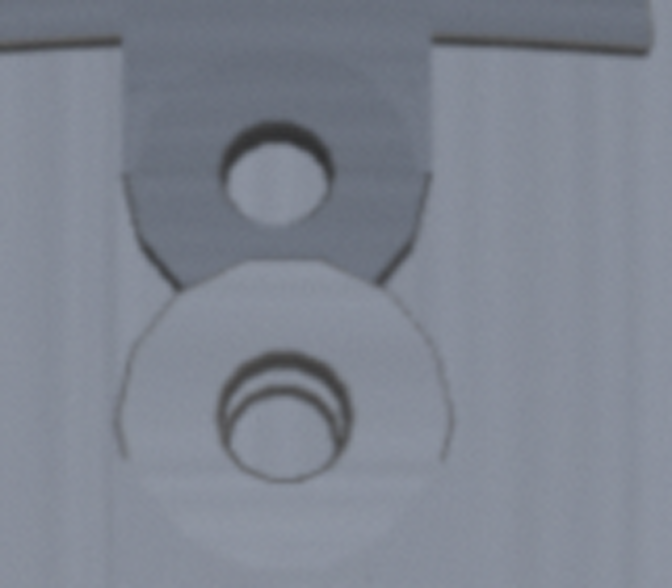

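Run:
```python
from h import *
d,T=load("f_w")
k=4.2
P={}
for n,a,b,z in [("lug",277,174,.0815),("lugL",122,170,.0815),("lugR",431,170,.0815),("lugL0",122,60,.0815),("lugR0",431,60,.0815),("fork",285,417,.0953),("fork0",285,417,.095)]:
    P[n]=onz(d,250+(a+.5)/k-.5,(b+.5)/k-.5,z,T);print(n,P[n].round(4))
D=T[:3,:3].T@(P["lug"]-P["fork"]);print("tool shift",D)
y=.027
w=P["lug"]-P["fork"]; print("tester frame",w[0]*np.cos(y)+w[1]*np.sin(y),-w[0]*np.sin(y)+w[1]*np.cos(y))
```

```text
lug [0.5457 0.1021 0.0815]
lugL [0.5298 0.1025 0.0815]
lugR [0.5613 0.1032 0.0815]
lugL0 [0.5293 0.1149 0.0815]
lugR0 [0.5611 0.1157 0.0815]
fork [0.5473 0.0748 0.0953]
fork0 [0.5473 0.0748 0.095 ]
tool shift [ 0.02737766 -0.00085815  0.01379916]
tester frame -0.0008565849038631222 0.027377284832235314
```

{"api": "apply_moves", "payload": {"commands": [{"travel": [0.002, -0.0005, 0.0002], "twist": [0, 0, 0], "claw": 0.01}, {"travel": [0.004, -0.0009, 0.0002], "twist": [0, 0, 0], "claw": 0.01}, {"travel": [0.007, -0.0009, 0.0002], "twist": [0, 0, 0], "claw": 0.01}, {"travel": [0.01, -0.0009, 0.0002], "twist": [0, 0, 0], "claw": 0.01}, {"travel": [0.013, -0.0009, 0.0002], "twist": [0, 0, 0], "claw": 0.01}, {"travel": [0.016, -0.0009, 0.0002], "twist": [0, 0, 0], "claw": 0.01}, {"travel": [0.019, -0.0009, 0.0002], "twist": [0, 0, 0], "claw": 0.01}, {"travel": [0.021, -0.0009, 0.0002], "twist": [0, 0, 0], "claw": 0.01}, {"travel": [0.023, -0.0009, 0.0002], "twist": [0, 0, 0], "claw": 0.01}, {"travel": [0.0235, -0.0009, 0.0002], "twist": [0, 0, 0], "claw": 0.01}]}}

```text
clock: 5.45
position: [0.547, 0.0177, 0.1001]
tool_rot: [3.142, -0.0, 1.598]
force: [-0.3, 0.7, -2.7]
grip_width: 0.0176
```

```bash
python3 -c "
from h import *
s=bot.observe();print(s['clock'],s['position'],s['tool_rot'],s['force'],s['moment'],s['grip_width'])
d,T=snap('wrist','g_w')
cv2.imwrite('pics/g_c.png',cv2.resize(d['frame'][0:140,250:410],None,fx=4.2,fy=4.2,interpolation=cv2.INTER_CUBIC))"
```

```text
5.45 [0.54695994 0.01769609 0.10009443] [ 3.14155993e+00 -2.39277796e-05  1.59833380e+00] [-0.32495861  0.72242803 -2.71239618] [-0.04150603  0.013834    0.02768193] 0.017593992747481284
```

View pics/g_c.png

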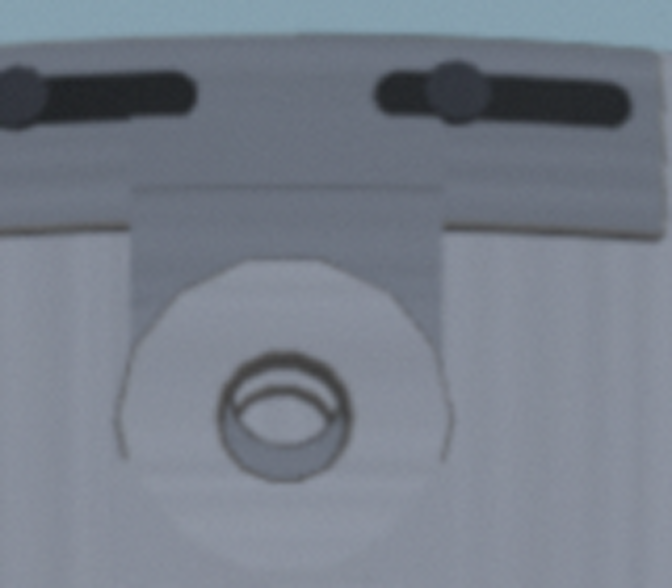

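The fork straddles the lug with no contact force. The lug hole edge shows inside the fork hole, about 4 mm short, so I creep on.

{"api": "apply_moves", "payload": {"commands": [{"travel": [0.0006, 0, 0], "twist": [0, 0, 0], "claw": 0.01}, {"travel": [0.0012, 0, 0], "twist": [0, 0, 0], "claw": 0.01}, {"travel": [0.0018, 0, 0], "twist": [0, 0, 0], "claw": 0.01}, {"travel": [0.0024, 0, 0], "twist": [0, 0, 0], "claw": 0.01}, {"travel": [0.003, 0, 0], "twist": [0, 0, 0], "claw": 0.01}, {"travel": [0.003, 0, 0], "twist": [0, 0, 0], "claw": 0.01}]}}

```text
clock: 6.1
position: [0.5468, 0.0205, 0.1001]
tool_rot: [-3.142, -0.0, 1.598]
force: [-0.4, -0.9, -1.8]
grip_width: 0.0174
```

{"api": "apply_moves", "payload": {"commands": [{"travel": [0.0004, 0, 0], "twist": [0, 0, 0], "claw": 0.01}, {"travel": [0.0004, 0, 0], "twist": [0, 0, 0], "claw": 0.01}]}}

```text
clock: 6.3
position: [0.5469, 0.0209, 0.1001]
tool_rot: [3.142, -0.0, 1.598]
force: [0.5, -0.2, -2.6]
grip_width: 0.0173
```

{"api": "apply_moves", "payload": {"commands": [{"travel": [0.0004, 0, 0], "twist": [0, 0, 0], "claw": 0.01}, {"travel": [0.0004, 0, 0], "twist": [0, 0, 0], "claw": 0.01}]}}

```text
clock: 6.5
position: [0.5469, 0.0213, 0.1001]
tool_rot: [3.142, -0.0, 1.598]
force: [-0.7, -0.2, -2.5]
grip_width: 0.017
```

{"api": "apply_moves", "payload": {"commands": [{"travel": [0.0004, 0, 0], "twist": [0, 0, 0], "claw": 0.01}, {"travel": [0.0004, 0, 0], "twist": [0, 0, 0], "claw": 0.01}]}}

```text
clock: 6.7
position: [0.5468, 0.0217, 0.1001]
tool_rot: [-3.142, 0.0, 1.598]
force: [-0.5, -0.4, -2.4]
grip_width: 0.0173
```

{"api": "apply_moves", "payload": {"commands": [{"travel": [0.0004, 0, 0], "twist": [0, 0, 0], "claw": 0.01}, {"travel": [0.0004, 0, 0], "twist": [0, 0, 0], "claw": 0.01}]}}

```text
clock: 6.9
position: [0.5468, 0.0221, 0.1001]
tool_rot: [3.142, 0.0, 1.598]
force: [0.7, 0.0, -3.0]
grip_width: 0.0173
```

```bash
python3 -c "
from h import *
s=bot.observe();print(s['clock'],s['position'],s['tool_rot'],s['force'],s['moment'],s['grip_width'])
d,T=snap('wrist','i_w')
cv2.imwrite('pics/i_c.png',cv2.resize(d['frame'][0:140,250:410],None,fx=4.2,fy=4.2,interpolation=cv2.INTER_CUBIC))"
```

```text
6.9 [0.54682484 0.02208254 0.10009977] [3.14158904e+00 7.73518729e-06 1.59814084e+00] [ 0.73135934  0.01875328 -3.03936752] [-0.05673255  0.02790528  0.0178833 ] 0.017257283753198648
```

View pics/i_c.png

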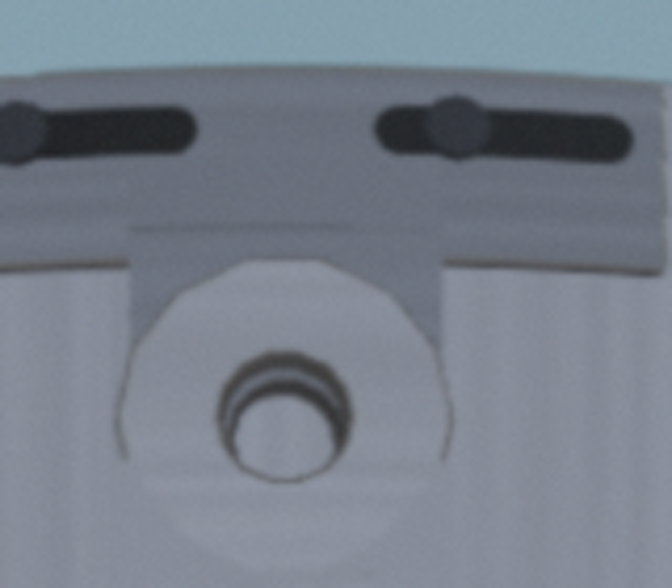

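{"api": "apply_moves", "payload": {"commands": [{"travel": [0.0003, 0, 0], "twist": [0, 0, 0], "claw": 0.01}, {"travel": [0.0003, 0, 0], "twist": [0, 0, 0], "claw": 0.01}]}}

```text
clock: 7.15
position: [0.5468, 0.0224, 0.1001]
tool_rot: [3.142, -0.0, 1.598]
force: [-0.0, -0.4, -1.5]
grip_width: 0.0175
```

{"api": "apply_moves", "payload": {"commands": [{"travel": [0.0003, 0, 0], "twist": [0, 0, 0], "claw": 0.01}, {"travel": [0.0003, 0, 0], "twist": [0, 0, 0], "claw": 0.01}]}}

```text
clock: 7.35
position: [0.5468, 0.0225, 0.1001]
tool_rot: [3.142, 0.0, 1.598]
force: [-0.2, -1.2, -1.1]
grip_width: 0.0173
```

{"api": "apply_moves", "payload": {"commands": [{"travel": [0.0003, 0, 0], "twist": [0, 0, 0], "claw": 0.01}, {"travel": [0.0003, 0, 0], "twist": [0, 0, 0], "claw": 0.01}]}}

```text
clock: 7.55
position: [0.5468, 0.0225, 0.1002]
tool_rot: [3.142, 0.0, 1.598]
force: [0.2, -4.5, -1.1]
grip_width: 0.0179
```

{"api": "apply_moves", "payload": {"commands": [{"travel": [-0.0003, 0, 0.0002], "twist": [0, 0, 0], "claw": 0.01}, {"travel": [-0.0003, 0, 0.0003], "twist": [0, 0, 0], "claw": 0.01}, {"travel": [-0.0003, 0, 0.0003], "twist": [0, 0, 0], "claw": 0.01}]}}

```text
clock: 7.85
position: [0.5468, 0.0225, 0.0998]
tool_rot: [3.141, 0.0, 1.598]
force: [0.4, -4.1, 0.4]
grip_width: 0.0173
```

{"api": "apply_moves", "payload": {"commands": [{"travel": [-0.0003, 0, 0.0003], "twist": [0, 0, 0], "claw": 0.03}, {"travel": [-0.0003, 0, 0.0003], "twist": [0, 0, 0], "claw": 0.05}, {"travel": [-0.0003, 0, 0.0003], "twist": [0, 0, 0], "claw": 0.05}, {"travel": [-0.0003, 0, 0.0003], "twist": [0, 0, 0], "claw": 0.05}]}}

```text
clock: 8.25
position: [0.5468, 0.0226, 0.0995]
tool_rot: [3.142, -0.0, 1.598]
force: [0.4, -0.8, -0.1]
grip_width: 0.0501
```

```bash
python3 -c "
from h import *
s=bot.observe();print(s['clock'],s['position'],s['tool_rot'],s['force'],s['moment'],s['grip_width'])
d,T=snap('wrist','j_w')
cv2.imwrite('pics/j_c.png',cv2.resize(d['frame'][0:140,250:410],None,fx=4.2,fy=4.2,interpolation=cv2.INTER_CUBIC))"
```

```text
8.25 [0.54684006 0.02255669 0.09952342] [ 3.14154271e+00 -1.86592968e-04  1.59829042e+00] [ 0.43958063 -0.81846046 -0.09184428] [ 0.05511624  0.00454779 -0.00271877] 0.05014614903262975
```

View pics/j_c.png

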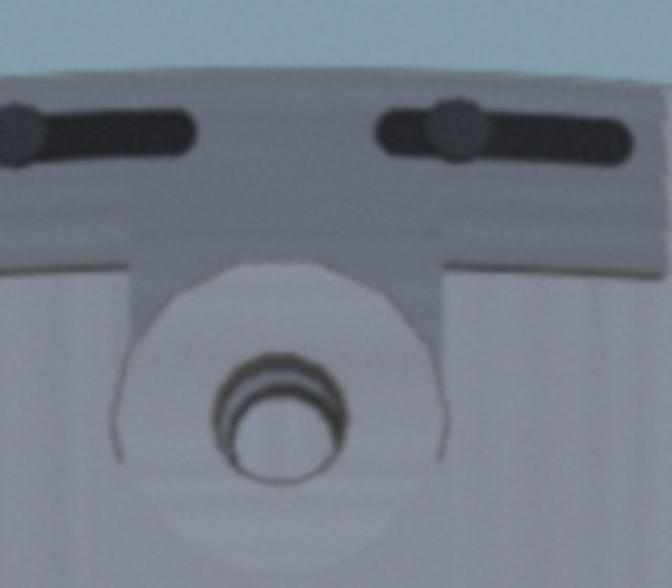

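View pics/j_w.png

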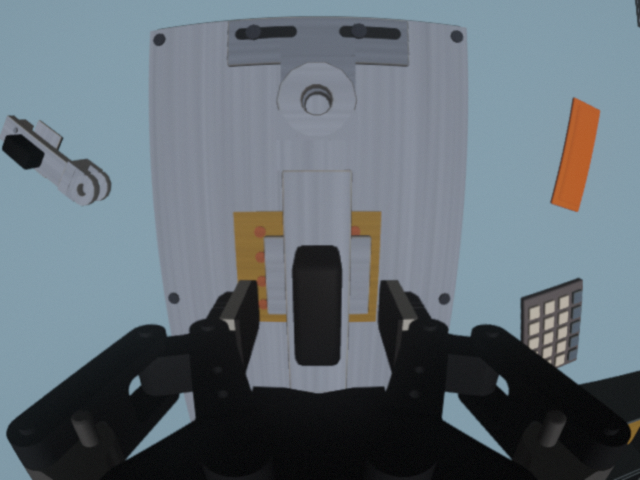

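Contact reached at about −4.5 N along y, released, and the fork is home. The fork hole at crop (280,418) sits on the lug, whose centre is at x≈285, about 0.5 mm sideways. Next, the pin.

```bash
python3 -c "
from h import *
d,T=load('j_w');k=4.2
print('fork',onz(d,250+280.5/k-.5,418.5/k-.5,.095,T))
print(togo([.4746,-.33,.17],1.598))"
```

```text
fork [0.54510247 0.10313852 0.095     ]
(array([-0.3504, -0.0819, -0.0705]), array([ 0.  , -0.01,  0.01]))
```

{"api": "apply_moves", "payload": {"commands": [{"travel": [0, 0, -0.01], "twist": [0, 0, 0], "claw": 0.05}, {"travel": [0, 0, -0.035], "twist": [0, 0, 0], "claw": 0.05}, {"travel": [0, 0, -0.07], "twist": [0, 0, 0], "claw": 0.05}, {"travel": [-0.02, 0, -0.09], "twist": [0, 0, 0], "claw": 0.05}, {"travel": [-0.06, -0.01, -0.09], "twist": [0, 0, 0], "claw": 0.05}, {"travel": [-0.1, -0.02, -0.09], "twist": [0, 0, 0], "claw": 0.05}, {"travel": [-0.14, -0.03, -0.09], "twist": [0, 0, 0], "claw": 0.05}, {"travel": [-0.18, -0.04, -0.09], "twist": [0, 0, 0], "claw": 0.05}, {"travel": [-0.22, -0.05, -0.09], "twist": [0, 0, 0], "claw": 0.05}, {"travel": [-0.26, -0.06, -0.09], "twist": [0, 0, 0], "claw": 0.05}]}}

```text
clock: 9.3
position: [0.4934, -0.2408, 0.1904]
tool_rot: [3.141, 0.0, 1.598]
force: [0.7, -0.4, -0.3]
grip_width: 0.0498
```

```bash
python3 -c "
from h import *
print(togo([.4746,-.33,.17],1.598))"
```

```text
(array([-0.0887, -0.0213,  0.0204]), array([0.04, 0.01, 0.01]))
```

{"api": "apply_moves", "payload": {"commands": [{"travel": [-0.035, -0.01, 0.01], "twist": [0, 0, 0], "claw": 0.05}, {"travel": [-0.065, -0.018, 0.02], "twist": [0, 0, 0], "claw": 0.05}, {"travel": [-0.08, -0.02, 0.02], "twist": [0, 0, 0], "claw": 0.05}, {"travel": [-0.08, -0.02, 0.02], "twist": [0, 0, 0], "claw": 0.05}, {"travel": [-0.08, -0.02, 0.02], "twist": [0, 0, 0], "claw": 0.05}]}}

```text
clock: 9.8
position: [0.4766, -0.319, 0.17]
tool_rot: [3.141, -0.0, 1.598]
force: [0.9, 0.8, 0.3]
grip_width: 0.0496
```

```bash
python3 -c "
from h import *
s=bot.observe();print(s['clock'],s['position'],s['tool_rot'],s['force'],s['moment'],s['grip_width'])
d,T=snap('wrist','k_w')"
```

```text
9.8 [ 0.47663683 -0.31902012  0.17002611] [ 3.14106778e+00 -2.95957745e-04  1.59843839e+00] [0.88758083 0.83553159 0.340859  ] [-0.0410391  -0.0913541   0.00450813] 0.04960937002230268
```

View pics/k_w.png

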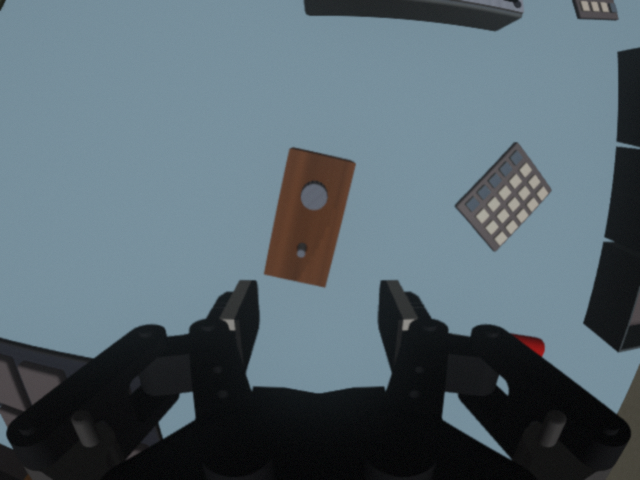

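Run:
```python
from h import *
d,T=load("k_w"); c=d["frame"][170:270,280:345]
hs=cv2.cvtColor(c,cv2.COLOR_BGR2HSV); m=((hs[...,1]<80)&(hs[...,2]>70)).astype(np.uint8)
n,l,st,ce=cv2.connectedComponentsWithStats(m); print(st,ce)
cv2.imwrite("pics/k_c.png",cv2.resize(c,None,fx=6,fy=6,interpolation=cv2.INTER_CUBIC))
for i in range(1,n):
    if st[i,4]>20: print(onz(d,280+ce[i,0],170+ce[i,1],.062 if st[i,4]>150 else .054,T))
```

```text
[[   0    0   65  100 5266]
 [   0    0    6   25   77]
 [  20   14   28   27  584]
 [  49   38   16   62  512]
 [  16   80   10    8   61]] [[29.76281808 49.43049753]
 [ 1.41558442  8.50649351]
 [33.59075342 26.83219178]
 [59.15625    78.1875    ]
 [20.57377049 83.47540984]]
[ 0.45124521 -0.28254793  0.054     ]
[ 0.47408956 -0.2937138   0.062     ]
[ 0.49298658 -0.3296544   0.062     ]
[ 0.46558545 -0.33689593  0.054     ]
```

View pics/k_c.png

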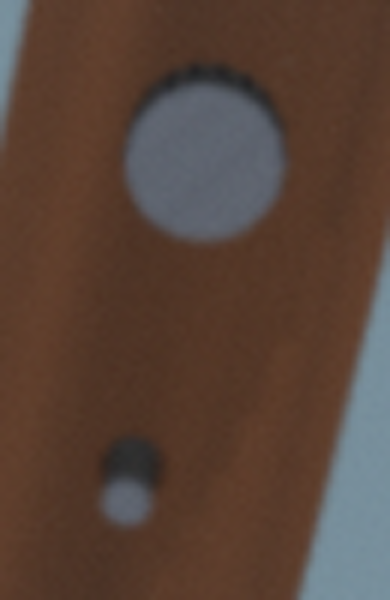

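```bash
python3 -c "
from h import *
print(togo([.4741,-.2935,.043],1.598))"
```

```text
(array([ 0.0251, -0.0021,  0.127 ]), array([ 0.03, -0.02,  0.08]))
```

{"api": "apply_moves", "payload": {"commands": [{"travel": [0.025, -0.002, 0.02], "twist": [0, 0, 0], "claw": 0.045}, {"travel": [0.0255, -0.002, 0.05], "twist": [0, 0, 0], "claw": 0.045}, {"travel": [0.0255, -0.002, 0.075], "twist": [0, 0, 0], "claw": 0.045}, {"travel": [0.0255, -0.002, 0.085], "twist": [0, 0, 0], "claw": 0.045}, {"travel": [0.0255, -0.002, 0.085], "twist": [0, 0, 0], "claw": 0.045}, {"travel": [0.0255, -0.002, 0.085], "twist": [0, 0, 0], "claw": 0.045}]}}

```text
clock: 10.45
position: [0.474, -0.2943, 0.0855]
tool_rot: [3.141, 0.0, 1.598]
force: [-0.4, 0.7, 1.1]
grip_width: 0.0451
```

```bash
python3 -c "
from h import *
s=bot.observe();print(s['clock'],s['position'],s['tool_rot'],s['force'],s['moment'],s['grip_width'])
d,T=snap('wrist','l_w');cv2.imwrite('pics/l_c.png',cv2.resize(d['frame'][180:400,210:430],None,fx=2.7,fy=2.7,interpolation=cv2.INTER_CUBIC))
print(togo([.4741,-.2935,.043],1.598))"
```

```text
10.45 [ 0.47398663 -0.29426565  0.08549639] [3.14075904e+00 4.20694213e-04 1.59843325e+00] [-0.40126181  0.66619446  1.06622603] [-0.04442307 -0.02201683  0.00201918] 0.04512786361027311
(array([ 0.001 , -0.    ,  0.0427]), array([0.08, 0.04, 0.02]))
```

View pics/l_c.png

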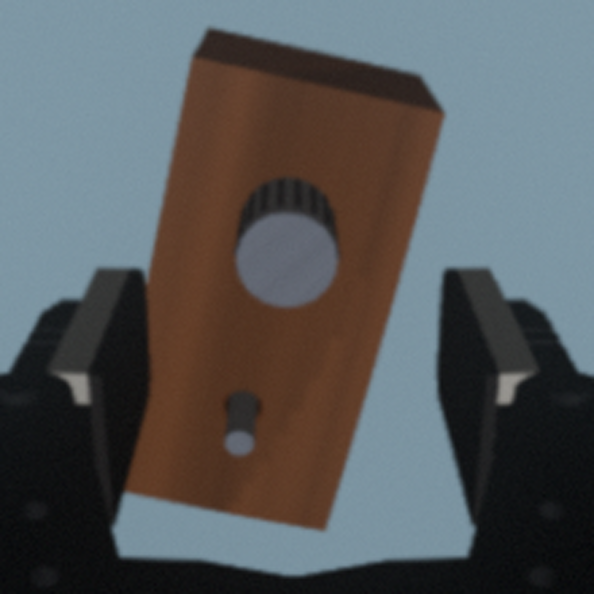

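{"api": "apply_moves", "payload": {"commands": [{"travel": [0.0008, -0.001, 0.02], "twist": [0, 0, 0], "claw": 0.045}, {"travel": [0.0008, -0.001, 0.032], "twist": [0, 0, 0], "claw": 0.045}, {"travel": [0.0008, -0.001, 0.038], "twist": [0, 0, 0], "claw": 0.045}, {"travel": [0.0008, -0.001, 0.0415], "twist": [0, 0, 0], "claw": 0.045}, {"travel": [0.0008, -0.001, 0.0415], "twist": [0, 0, 0], "claw": 0.045}, {"travel": [0.0008, -0.001, 0.0415], "twist": [0, 0, 0], "claw": 0.045}]}}

```text
clock: 11.1
position: [0.4726, -0.2937, 0.0434]
tool_rot: [3.141, 0.0, 1.598]
force: [0.4, 0.8, -1.0]
grip_width: 0.0451
```

{"api": "apply_moves", "payload": {"commands": [{"travel": [0, 0, 0], "twist": [0, 0, 0], "claw": 0.03}, {"travel": [0, 0, 0], "twist": [0, 0, 0], "claw": 0.02}, {"travel": [0, 0, 0], "twist": [0, 0, 0], "claw": 0.01}, {"travel": [0, 0, 0], "twist": [0, 0, 0], "claw": 0.01}, {"travel": [0, 0, 0], "twist": [0, 0, 0], "claw": 0.01}, {"travel": [0, 0, 0], "twist": [0, 0, 0], "claw": 0.01}], "force": 25}}

```text
clock: 11.7
position: [0.4725, -0.2936, 0.0434]
tool_rot: [3.141, 0.0, 1.598]
force: [0.1, 0.4, 5.7]
grip_width: 0.017
```

```bash
python3 -c "
from h import *
s=bot.observe();print(s['clock'],s['position'],s['tool_rot'],s['force'],s['moment'],s['grip_width'])
d,T=snap('wrist','m_w');cv2.imwrite('pics/m_c.png',cv2.resize(d['frame'][180:400,210:430],None,fx=2.7,fy=2.7,interpolation=cv2.INTER_CUBIC))"
```

```text
11.7 [ 0.47251106 -0.2936106   0.04335353] [3.14123681e+00 1.71286466e-04 1.59810721e+00] [0.10453437 0.41774188 5.67721346] [0.13624412 0.21737549 0.00215473] 0.01695526428244304
```

View pics/m_c.png

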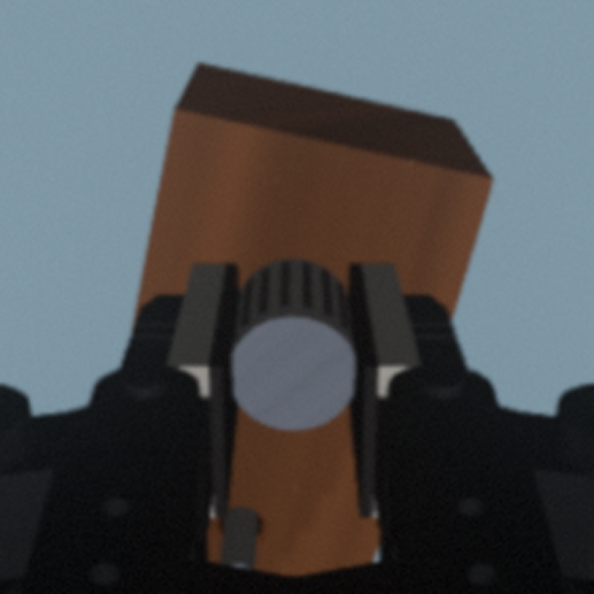

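The head is gripped squarely, with its top centred at crop (293,375). I lift it slowly.

{"api": "apply_moves", "payload": {"commands": [{"travel": [0, 0, -0.001], "twist": [0, 0, 0], "claw": 0.01}, {"travel": [0, 0, -0.004], "twist": [0, 0, 0], "claw": 0.01}, {"travel": [0, 0, -0.01], "twist": [0, 0, 0], "claw": 0.01}, {"travel": [0, 0, -0.02], "twist": [0, 0, 0], "claw": 0.01}, {"travel": [0, 0, -0.032], "twist": [0, 0, 0], "claw": 0.01}, {"travel": [0, 0, -0.045], "twist": [0, 0, 0], "claw": 0.01}, {"travel": [0, 0, -0.065], "twist": [0, 0, 0], "claw": 0.01}, {"travel": [0, 0, -0.09], "twist": [0, 0, 0], "claw": 0.01}, {"travel": [0, 0, -0.11], "twist": [0, 0, 0], "claw": 0.01}, {"travel": [0, 0, -0.12], "twist": [0, 0, 0], "claw": 0.01}]}}

```text
clock: 12.75
position: [0.4729, -0.2938, 0.1655]
tool_rot: [3.139, 0.001, 1.598]
force: [0.4, -0.0, -0.8]
grip_width: 0.0168
```

```bash
python3 -c "
from h import *
s=bot.observe();print(s['clock'],s['position'],s['tool_rot'],s['force'],s['moment'],s['grip_width'])
d,T=snap('wrist','n_w');cv2.imwrite('pics/n_c.png',cv2.resize(d['frame'][180:400,210:430],None,fx=2.7,fy=2.7,interpolation=cv2.INTER_CUBIC))
print(togo([.547,.1015,.16],1.598))"
```

```text
12.75 [ 0.47293012 -0.29384937  0.16547654] [3.13921920e+00 1.00610292e-03 1.59794913e+00] [ 0.44681945 -0.02909798 -0.75660735] [-0.02526188  0.03751522 -0.00056299] 0.016794211495881117
(array([0.3933, 0.0845, 0.0057]), array([0.18, 0.08, 0.01]))
```

View pics/n_c.png

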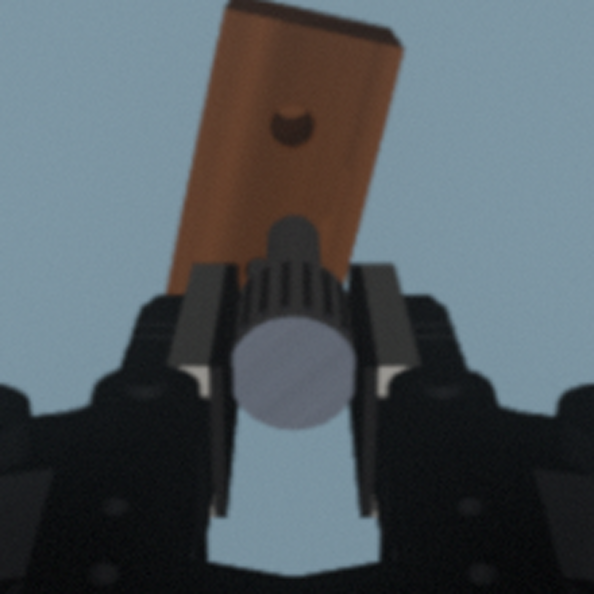

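{"api": "apply_moves", "payload": {"commands": [{"travel": [0.01, 0, -0.015], "twist": [0, 0, 0], "claw": 0.01}, {"travel": [0.04, 0.007, -0.025], "twist": [0, 0, 0], "claw": 0.01}, {"travel": [0.08, 0.016, -0.03], "twist": [0, 0, 0], "claw": 0.01}, {"travel": [0.12, 0.025, -0.03], "twist": [0, 0, 0], "claw": 0.01}, {"travel": [0.16, 0.034, -0.03], "twist": [0, 0, 0], "claw": 0.01}, {"travel": [0.2, 0.043, -0.03], "twist": [0, 0, 0], "claw": 0.01}, {"travel": [0.24, 0.052, -0.03], "twist": [0, 0, 0], "claw": 0.01}, {"travel": [0.28, 0.06, -0.03], "twist": [0, 0, 0], "claw": 0.01}, {"travel": [0.32, 0.069, -0.03], "twist": [0, 0, 0], "claw": 0.01}, {"travel": [0.35, 0.075, -0.03], "twist": [0, 0, 0], "claw": 0.01}]}}

```text
clock: 13.8
position: [0.5374, 0.0617, 0.1929]
tool_rot: [-3.141, -0.0, 1.6]
force: [-0.3, -0.5, -1.0]
grip_width: 0.0167
```

```bash
python3 -c "
from h import *
d,_=load('m_w');z=-.0186;I=np.eye(4)
print('head top tool',onz(d,210+293.5/2.7-.5,180+375/2.7-.5,z,I))
print(togo([.547,.085,.19],1.598))"
```

```text
head top tool [ 0.00022448  0.00126281 -0.0186    ]
(array([0.023 , 0.0103, 0.0029]), array([-0.05, -0.02,  0.12]))
```

```bash
python3 -c "
from h import *
print(togo([.5444,.1023,.15],1.598))"
```

```text
(array([0.0403, 0.0083, 0.0429]), array([-0.05, -0.02,  0.12]))
```

{"api": "apply_moves", "payload": {"commands": [{"travel": [0.018, 0.005, 0], "twist": [0, 0, 0], "claw": 0.01}, {"travel": [0.033, 0.008, 0.01], "twist": [0, 0, 0], "claw": 0.01}, {"travel": [0.04, 0.008, 0.025], "twist": [0, 0, 0], "claw": 0.01}, {"travel": [0.04, 0.008, 0.035], "twist": [0, 0, 0], "claw": 0.01}, {"travel": [0.04, 0.008, 0.042], "twist": [0, 0, 0], "claw": 0.01}, {"travel": [0.04, 0.008, 0.042], "twist": [0, 0, 0], "claw": 0.01}, {"travel": [0.04, 0.008, 0.042], "twist": [0, 0, 0], "claw": 0.01}]}}

```text
clock: 14.5
position: [0.5448, 0.0979, 0.1512]
tool_rot: [3.142, 0.0, 1.597]
force: [-0.8, 0.4, -0.2]
grip_width: 0.0169
```

```bash
python3 -c "
from h import *
s=bot.observe();print(s['clock'],s['position'],s['tool_rot'],s['force'],s['moment'],s['grip_width'])
d,T=snap('wrist','o_w');cv2.imwrite('pics/o_c.png',cv2.resize(d['frame'][180:400,210:430],None,fx=2.7,fy=2.7,interpolation=cv2.INTER_CUBIC))
d,T=snap('side','o_s');cv2.imwrite('pics/o_sc.png',cv2.resize(d['frame'][150:260,220:350],None,fx=5,fy=5,interpolation=cv2.INTER_CUBIC))"
```

```text
14.5 [0.54482543 0.09790659 0.15120338] [3.14152461e+00 2.09048308e-04 1.59703474e+00] [-0.76147424  0.413699   -0.18739365] [ 0.00184785  0.04018834 -0.0346692 ] 0.016941509565938977
```

View pics/o_c.png

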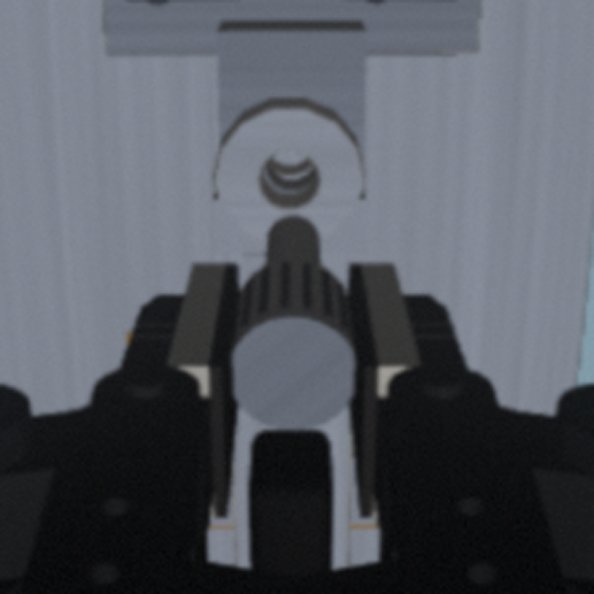

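View pics/o_sc.png

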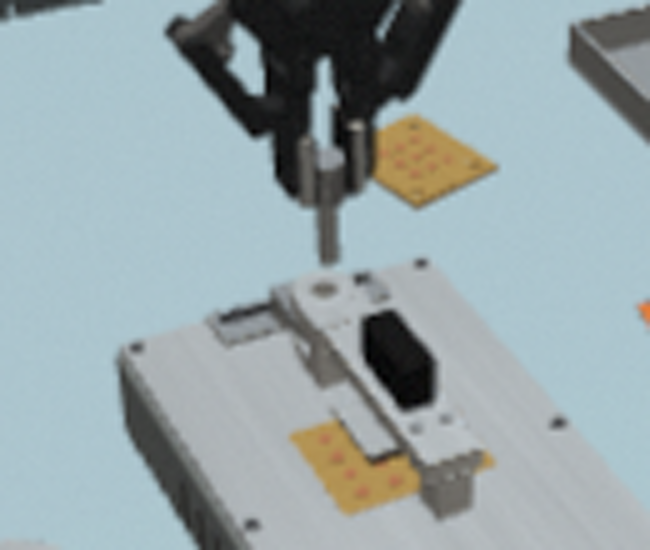

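```bash
python3 -c "
from h import *
for n in ['c_w','f_w','j_w','m_w','o_w']:
    d,_=load(n);print(n,d['tool_from_camera'].round(5).tolist(),d['cx'],d['cy'])
I=np.eye(4);d,T=load('o_w')
f=lambda a,b,z:onz(d,210+(a+.5)/2.7-.5,180+(b+.5)/2.7-.5,z,I).round(5)
print('head',f(293.5,375,-.0186)); print('tip far rim',f(294,216,.0374)); print('fork',f(290,179,T[2,3]-.095)); print('forkdisc',f(290,179,T[2,3]-.095),f(215,190,T[2,3]-.095),f(365,190,T[2,3]-.095)); print('lug',f(292.5,180,T[2,3]-.0815))"
```

```text
c_w [[0.00051, 0.96565, 0.25985, 0.06528], [1.0, -0.00049, -0.00014, 0.00126], [-1e-05, 0.25985, -0.96565, -0.14185], [0.0, 0.0, 0.0, 1.0]] 318.2617222411024 235.65848859906006
f_w [[0.00051, 0.96565, 0.25985, 0.06525], [1.0, -0.00049, -0.00013, 0.00125], [-0.0, 0.25985, -0.96565, -0.14185], [0.0, 0.0, 0.0, 1.0]] 318.2617222411024 235.65848859906006
j_w [[0.00051, 0.96565, 0.25985, 0.06525], [1.0, -0.00049, -0.00013, 0.00125], [-0.0, 0.25985, -0.96565, -0.14185], [0.0, 0.0, 0.0, 1.0]] 318.2617222411024 235.65848859906006
m_w [[0.00051, 0.96565, 0.25985, 0.06525], [1.0, -0.00049, -0.00013, 0.00125], [-0.0, 0.25985, -0.96565, -0.14185], [0.0, 0.0, 0.0, 1.0]] 318.2617222411024 235.65848859906006
o_w [[0.00051, 0.96565, 0.25985, 0.06525], [1.0, -0.00049, -0.00013, 0.00125], [-0.0, 0.25985, -0.96565, -0.14185], [0.0, 0.0, 0.0, 1.0]] 318.2617222411024 235.65848859906006
head [ 0.00015  0.00133 -0.0186 ]
tip far rim [0.00435 0.00144 0.0374 ]
fork [0.00601 0.00063 0.0562 ]
forkdisc [0.00601 0.00063 0.0562 ] [ 0.00361 -0.0149   0.0562 ] [0.00363 0.01616 0.0562 ]
lug [0.00174 0.00114 0.0697 ]
```

{"api": "apply_moves", "payload": {"commands": [{"travel": [0.002, -0.0003, 0.003], "twist": [0, 0, 0], "claw": 0.01}, {"travel": [0.004, -0.0003, 0.007], "twist": [0, 0, 0], "claw": 0.01}, {"travel": [0.0053, -0.0003, 0.011], "twist": [0, 0, 0], "claw": 0.01}, {"travel": [0.0053, -0.0003, 0.014], "twist": [0, 0, 0], "claw": 0.01}, {"travel": [0.0053, -0.0003, 0.0145], "twist": [0, 0, 0], "claw": 0.01}, {"travel": [0.0053, -0.0003, 0.0145], "twist": [0, 0, 0], "claw": 0.01}]}}

```text
clock: 15.2
position: [0.5442, 0.1038, 0.1364]
tool_rot: [-3.141, 0.0, 1.598]
force: [0.3, -0.3, -0.3]
grip_width: 0.0169
```

```bash
python3 -c "
from h import *
s=bot.observe();print(s['clock'],s['position'],s['tool_rot'],s['force'],s['moment'],s['grip_width'])
d,T=snap('wrist','p_w');cv2.imwrite('pics/p_c.png',cv2.resize(d['frame'][180:320,240:400],None,fx=4.2,fy=4.2,interpolation=cv2.INTER_CUBIC))
d,T=snap('side','p_s');cv2.imwrite('pics/p_sc.png',cv2.resize(d['frame'][170:230,260:320],None,fx=9,fy=9,interpolation=cv2.INTER_CUBIC))"
```

```text
15.2 [0.54423067 0.10378261 0.13635093] [-3.14129588e+00  1.95476552e-04  1.59801383e+00] [ 0.28650533 -0.25222218 -0.31162286] [0.02509323 0.02034117 0.00219268] 0.016913099744666205
```

View pics/p_c.png

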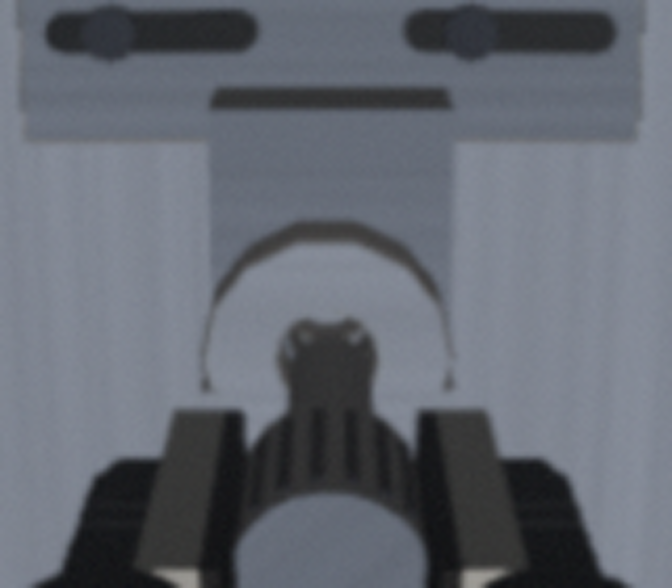

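View pics/p_sc.png

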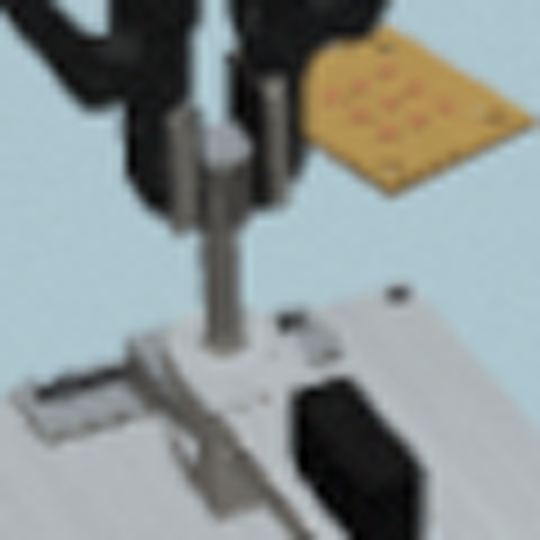

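```bash
python3 -c "
from h import *
I=np.eye(4);d,T=load('p_w');Z=T[2,3]
f=lambda a,b,z:onz(d,240+(a+.5)/4.2-.5,180+(b+.5)/4.2-.5,z,I).round(5)
print('disc far',f(328,242,Z-.095),'hole far rim',f(328,318,Z-.095),'tip far rim',f(330,324,.0374),'disc bottom edge',f(328,220,Z-.083),'L',f(205,350,Z-.095),'R',f(450,350,Z-.095),'lugL',f(210,200,Z-.0815),'lugR',f(453,200,Z-.0815), 'shank',f(287,390,.020),f(373,390,.020))
d,T=load('j_w');Z=T[2,3];k=4.2
g=lambda a,b,z:onz(d,250+(a+.5)/k-.5,(b+.5)/k-.5,z,T).round(5)
print('j disc far',g(280,263,.095),'hole far',g(280,353,.095),'near',g(280,485,.06))
d,T=load('p_s')
h=lambda a,b,z:onz(d,260+(a+.5)/9-.5,170+(b+.5)/9-.5,z).round(5)
print('tip side',h(223,350,.099))
d,T=load('o_s')
h=lambda a,b,z:onz(d,220+(a+.5)/5-.5,150+(b+.5)/5-.5,z).round(5)
print('hole side',h(324,289,.095),'tip',h(328,262,.1138))
"
```

```text
disc far [0.01512 0.001   0.04135] hole far rim [0.00539 0.001   0.04135] tip far rim [0.00592 0.00125 0.0374 ] disc bottom edge [0.01478 0.00098 0.05335] L [ 0.00116 -0.01432  0.04135] R [0.00118 0.01618 0.04135] lugL [ 0.01707 -0.01436  0.05485] lugR [0.01709 0.01723 0.05485] shank [ 0.00396 -0.00351  0.02   ] [0.00397 0.00601 0.02   ]
j disc far [0.54468 0.11803 0.095  ] hole far [0.54493 0.10933 0.095  ] near [0.54504 0.09897 0.06   ]
tip side [0.54062 0.09347 0.099  ]
hole side [0.54433 0.1023  0.095  ] tip [0.54482 0.09688 0.1138 ]
```

{"api": "apply_moves", "payload": {"commands": [{"travel": [-0.0006, 0, 0], "twist": [0, 0, 0], "claw": 0.01}, {"travel": [-0.0011, 0, 0.0005], "twist": [0, 0, 0], "claw": 0.01}, {"travel": [-0.0011, 0, 0.002], "twist": [0, 0, 0], "claw": 0.01}, {"travel": [-0.0011, 0, 0.003], "twist": [0, 0, 0], "claw": 0.01}, {"travel": [-0.0011, 0, 0.004], "twist": [0, 0, 0], "claw": 0.01}, {"travel": [-0.0011, 0, 0.0045], "twist": [0, 0, 0], "claw": 0.01}]}}

```text
clock: 15.9
position: [0.5442, 0.1028, 0.1318]
tool_rot: [-3.141, 0.0, 1.598]
force: [0.6, -0.4, -0.7]
grip_width: 0.0167
```

{"api": "apply_moves", "payload": {"commands": [{"travel": [0, 0, 0.0005], "twist": [0, 0, 0], "claw": 0.01}, {"travel": [0, 0, 0.001], "twist": [0, 0, 0], "claw": 0.01}, {"travel": [0, 0, 0.001], "twist": [0, 0, 0], "claw": 0.01}]}}

```text
clock: 16.2
position: [0.5443, 0.1028, 0.1309]
tool_rot: [-3.141, 0.0, 1.598]
force: [0.1, 0.3, -0.2]
grip_width: 0.0169
```

{"api": "apply_moves", "payload": {"commands": [{"travel": [0, 0, 0.001], "twist": [0, 0, 0], "claw": 0.01}, {"travel": [0, 0, 0.002], "twist": [0, 0, 0], "claw": 0.01}, {"travel": [0, 0, 0.003], "twist": [0, 0, 0], "claw": 0.01}, {"travel": [0, 0, 0.003], "twist": [0, 0, 0], "claw": 0.01}]}}

```text
clock: 16.6
position: [0.5442, 0.1028, 0.1278]
tool_rot: [-3.141, 0.0, 1.598]
force: [0.1, 0.7, -0.1]
grip_width: 0.0168
```

{"api": "apply_moves", "payload": {"commands": [{"travel": [0, 0, 0.001], "twist": [0, 0, 0], "claw": 0.01}, {"travel": [0, 0, 0.002], "twist": [0, 0, 0], "claw": 0.01}, {"travel": [0, 0, 0.003], "twist": [0, 0, 0], "claw": 0.01}, {"travel": [0, 0, 0.003], "twist": [0, 0, 0], "claw": 0.01}]}}

```text
clock: 17.0
position: [0.5442, 0.1028, 0.1249]
tool_rot: [-3.141, 0.0, 1.598]
force: [0.3, -1.1, -0.4]
grip_width: 0.0166
```

{"api": "apply_moves", "payload": {"commands": [{"travel": [0, 0, 0.001], "twist": [0, 0, 0], "claw": 0.01}, {"travel": [0, 0, 0.002], "twist": [0, 0, 0], "claw": 0.01}, {"travel": [0, 0, 0.003], "twist": [0, 0, 0], "claw": 0.01}, {"travel": [0, 0, 0.003], "twist": [0, 0, 0], "claw": 0.01}]}}

```text
clock: 17.4
position: [0.5442, 0.1028, 0.1218]
tool_rot: [-3.141, 0.0, 1.598]
force: [0.0, 0.5, -0.6]
grip_width: 0.0168
```

Tip is about 3 mm above the lug face. I go down in 1 mm steps, feeling for it.

{"api": "apply_moves", "payload": {"commands": [{"travel": [0, 0, 0.001], "twist": [0, 0, 0], "claw": 0.01}, {"travel": [0, 0, 0.002], "twist": [0, 0, 0], "claw": 0.01}, {"travel": [0, 0, 0.002], "twist": [0, 0, 0], "claw": 0.01}]}}

```text
clock: 17.7
position: [0.5442, 0.1028, 0.1199]
tool_rot: [-3.141, 0.0, 1.598]
force: [0.3, -0.4, 0.1]
grip_width: 0.0167
```

{"api": "apply_moves", "payload": {"commands": [{"travel": [0, 0, 0.0008], "twist": [0, 0, 0], "claw": 0.01}, {"travel": [0, 0, 0.001], "twist": [0, 0, 0], "claw": 0.01}]}}

```text
clock: 17.9
position: [0.5443, 0.1028, 0.1189]
tool_rot: [-3.142, 0.0, 1.598]
force: [-0.7, 0.3, -0.6]
grip_width: 0.0165
```

{"api": "apply_moves", "payload": {"commands": [{"travel": [0, 0, 0.0008], "twist": [0, 0, 0], "claw": 0.01}, {"travel": [0, 0, 0.0008], "twist": [0, 0, 0], "claw": 0.01}]}}

```text
clock: 18.1
position: [0.5443, 0.1028, 0.1181]
tool_rot: [-3.142, 0.0, 1.598]
force: [1.4, 0.3, -1.3]
grip_width: 0.0168
```

```bash
python3 -c "
from h import *
s=bot.observe();print(s['clock'],s['position'],s['tool_rot'],s['force'],s['moment'],s['grip_width'])"
```

```text
18.1 [0.54428717 0.10278584 0.11812645] [-3.14153246e+00  6.86965896e-05  1.59813392e+00] [ 1.35958731  0.27547644 -1.33920034] [-0.00616434  0.05100014  0.05996801] 0.01679292296297184
```

{"api": "apply_moves", "payload": {"commands": [{"travel": [0, 0, 0.0008], "twist": [0, 0, 0], "claw": 0.01}, {"travel": [0, 0, 0.0008], "twist": [0, 0, 0], "claw": 0.01}]}}

```text
clock: 18.3
position: [0.5443, 0.1028, 0.1173]
tool_rot: [-3.142, 0.0, 1.598]
force: [-0.2, -0.4, -1.1]
grip_width: 0.0168
```

{"api": "apply_moves", "payload": {"commands": [{"travel": [0, 0, 0.0008], "twist": [0, 0, 0], "claw": 0.01}, {"travel": [0, 0, 0.0008], "twist": [0, 0, 0], "claw": 0.01}]}}

```text
clock: 18.5
position: [0.5443, 0.1028, 0.1165]
tool_rot: [-3.141, 0.0, 1.598]
force: [0.6, -1.3, 0.2]
grip_width: 0.0169
```

{"api": "apply_moves", "payload": {"commands": [{"travel": [0, 0, 0.0008], "twist": [0, 0, 0], "claw": 0.01}, {"travel": [0, 0, 0.0008], "twist": [0, 0, 0], "claw": 0.01}]}}

```text
clock: 18.7
position: [0.5443, 0.1028, 0.1157]
tool_rot: [-3.142, 0.0, 1.598]
force: [-0.1, -0.2, -0.9]
grip_width: 0.0165
```

{"api": "apply_moves", "payload": {"commands": [{"travel": [0, 0, 0.001], "twist": [0, 0, 0], "claw": 0.01}, {"travel": [0, 0, 0.002], "twist": [0, 0, 0], "claw": 0.01}, {"travel": [0, 0, 0.003], "twist": [0, 0, 0], "claw": 0.01}, {"travel": [0, 0, 0.003], "twist": [0, 0, 0], "claw": 0.01}]}}

```text
clock: 19.1
position: [0.5442, 0.1028, 0.1126]
tool_rot: [-3.141, 0.0, 1.598]
force: [-0.0, 0.9, -0.8]
grip_width: 0.017
```

{"api": "apply_moves", "payload": {"commands": [{"travel": [0, 0, 0.001], "twist": [0, 0, 0], "claw": 0.01}, {"travel": [0, 0, 0.002], "twist": [0, 0, 0], "claw": 0.01}, {"travel": [0, 0, 0.003], "twist": [0, 0, 0], "claw": 0.01}, {"travel": [0, 0, 0.003], "twist": [0, 0, 0], "claw": 0.01}]}}

```text
clock: 19.5
position: [0.5442, 0.1027, 0.1097]
tool_rot: [-3.141, 0.0, 1.598]
force: [0.3, 0.4, -0.1]
grip_width: 0.0172
```

{"api": "apply_moves", "payload": {"commands": [{"travel": [0, 0, 0.0008], "twist": [0, 0, 0], "claw": 0.01}, {"travel": [0, 0, 0.0016], "twist": [0, 0, 0], "claw": 0.01}, {"travel": [0, 0, 0.0016], "twist": [0, 0, 0], "claw": 0.01}]}}

```text
clock: 19.8
position: [0.5442, 0.1028, 0.1081]
tool_rot: [-3.141, 0.0, 1.598]
force: [-0.0, -0.4, -1.1]
grip_width: 0.0169
```

{"api": "apply_moves", "payload": {"commands": [{"travel": [0, 0, 0.0008], "twist": [0, 0, 0], "claw": 0.01}, {"travel": [0, 0, 0.0008], "twist": [0, 0, 0], "claw": 0.01}]}}

```text
clock: 20.0
position: [0.5443, 0.1028, 0.1073]
tool_rot: [-3.141, 0.0, 1.598]
force: [0.7, 0.3, -0.6]
grip_width: 0.0171
```

{"api": "apply_moves", "payload": {"commands": [{"travel": [0, 0, 0.0008], "twist": [0, 0, 0], "claw": 0.01}, {"travel": [0, 0, 0.0016], "twist": [0, 0, 0], "claw": 0.01}, {"travel": [0, 0, 0.0016], "twist": [0, 0, 0], "claw": 0.01}]}}

```text
clock: 20.3
position: [0.5442, 0.1028, 0.1057]
tool_rot: [-3.141, 0.0, 1.598]
force: [-0.8, 0.3, -0.4]
grip_width: 0.0166
```

{"api": "apply_moves", "payload": {"commands": [{"travel": [0, 0, 0.0008], "twist": [0, 0, 0], "claw": 0.01}, {"travel": [0, 0, 0.0016], "twist": [0, 0, 0], "claw": 0.01}, {"travel": [0, 0, 0.0016], "twist": [0, 0, 0], "claw": 0.01}]}}

```text
clock: 20.6
position: [0.5442, 0.1028, 0.1041]
tool_rot: [-3.141, 0.0, 1.598]
force: [-0.2, 0.1, -0.7]
grip_width: 0.0169
```

{"api": "apply_moves", "payload": {"commands": [{"travel": [0, 0, 0.001], "twist": [0, 0, 0], "claw": 0.01}, {"travel": [0, 0, 0.002], "twist": [0, 0, 0], "claw": 0.01}, {"travel": [0, 0, 0.003], "twist": [0, 0, 0], "claw": 0.01}, {"travel": [0, 0, 0.003], "twist": [0, 0, 0], "claw": 0.01}]}}

```text
clock: 21.0
position: [0.5442, 0.1028, 0.101]
tool_rot: [-3.141, 0.0, 1.598]
force: [-0.5, 0.5, -0.7]
grip_width: 0.017
```

{"api": "apply_moves", "payload": {"commands": [{"travel": [0, 0, 0.0008], "twist": [0, 0, 0], "claw": 0.01}, {"travel": [0, 0, 0.0016], "twist": [0, 0, 0], "claw": 0.01}, {"travel": [0, 0, 0.0016], "twist": [0, 0, 0], "claw": 0.01}]}}

```text
clock: 21.3
position: [0.5443, 0.1028, 0.0995]
tool_rot: [-3.142, 0.0, 1.598]
force: [-0.2, 0.2, -1.2]
grip_width: 0.0169
```

{"api": "apply_moves", "payload": {"commands": [{"travel": [0, 0, 0.0004], "twist": [0, 0, 0], "claw": 0.01}, {"travel": [0, 0, 0.0004], "twist": [0, 0, 0], "claw": 0.01}]}}

```text
clock: 21.5
position: [0.5443, 0.1028, 0.0992]
tool_rot: [-3.142, 0.0, 1.598]
force: [-0.4, -0.6, -0.7]
grip_width: 0.0166
```

{"api": "apply_moves", "payload": {"commands": [{"travel": [0, 0, 0.0004], "twist": [0, 0, 0], "claw": 0.01}, {"travel": [0, 0, 0.0004], "twist": [0, 0, 0], "claw": 0.01}]}}

```text
clock: 21.7
position: [0.5443, 0.1028, 0.0988]
tool_rot: [-3.142, 0.0, 1.598]
force: [-0.3, -0.3, -0.9]
grip_width: 0.0169
```

{"api": "apply_moves", "payload": {"commands": [{"travel": [0, 0, 0.0004], "twist": [0, 0, 0], "claw": 0.01}, {"travel": [0, 0, 0.0004], "twist": [0, 0, 0], "claw": 0.01}]}}

```text
clock: 21.9
position: [0.5443, 0.1028, 0.0984]
tool_rot: [3.142, -0.0, 1.598]
force: [-0.9, -0.4, -0.8]
grip_width: 0.0169
```

{"api": "apply_moves", "payload": {"commands": [{"travel": [0, 0, 0.0004], "twist": [0, 0, 0], "claw": 0.01}, {"travel": [0, 0, 0.0004], "twist": [0, 0, 0], "claw": 0.01}]}}

```text
clock: 22.1
position: [0.5444, 0.1028, 0.0983]
tool_rot: [3.141, -0.0, 1.598]
force: [-2.7, -0.4, 7.2]
grip_width: 0.0168
```

{"api": "apply_moves", "payload": {"commands": [{"travel": [0, 0, 0.0004], "twist": [0, 0, 0], "claw": 0.01}, {"travel": [0, 0, 0.0004], "twist": [0, 0, 0], "claw": 0.01}]}}

```text
clock: 22.3
position: [0.5445, 0.1028, 0.0982]
tool_rot: [3.141, -0.0, 1.598]
force: [-4.4, -0.6, 14.0]
grip_width: 0.0168
```

```bash
python3 -c "
from h import *
s=bot.observe();print(s['clock'],s['position'],s['tool_rot'],s['force'],s['moment'],s['grip_width'])
d,T=snap('wrist','q_w');cv2.imwrite('pics/q_c.png',cv2.resize(d['frame'][180:400,210:430],None,fx=2.7,fy=2.7,interpolation=cv2.INTER_CUBIC))"
```

```text
22.3 [0.54447852 0.10283892 0.09822918] [ 3.14118297e+00 -4.16402103e-04  1.59801231e+00] [-4.39620892 -0.58382547 13.9727036 ] [-0.06514419  0.89298178 -0.02399713] 0.01683350025091654
```

View pics/q_c.png

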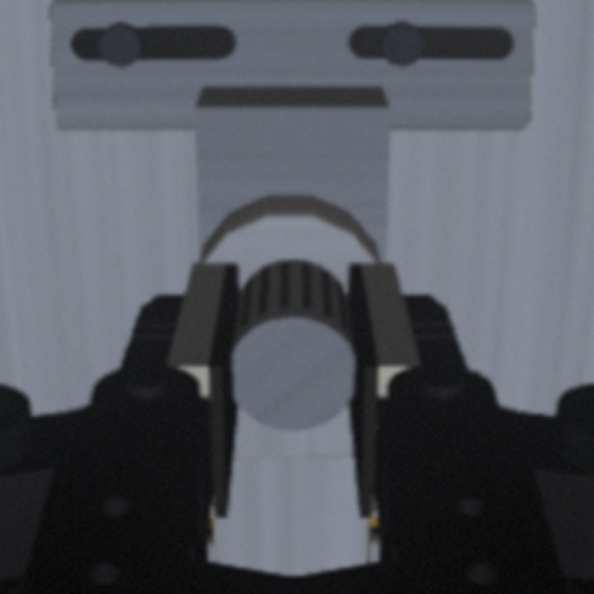

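The head seats at the expected height (TCP z 0.0983). I ease the load, then release.

{"api": "apply_moves", "payload": {"commands": [{"travel": [0, 0, -0.0004], "twist": [0, 0, 0], "claw": 0.01}, {"travel": [0, 0, -0.0006], "twist": [0, 0, 0], "claw": 0.01}, {"travel": [0, 0, -0.0006], "twist": [0, 0, 0], "claw": 0.01}]}}

```text
clock: 22.65
position: [0.5444, 0.1028, 0.0984]
tool_rot: [3.141, -0.0, 1.598]
force: [-0.6, -0.6, 6.8]
grip_width: 0.0167
```

{"api": "apply_moves", "payload": {"commands": [{"travel": [0, 0, 0], "twist": [0, 0, 0], "claw": 0.025}, {"travel": [0, 0, 0], "twist": [0, 0, 0], "claw": 0.045}, {"travel": [0, 0, 0], "twist": [0, 0, 0], "claw": 0.05}, {"travel": [0, 0, 0], "twist": [0, 0, 0], "claw": 0.05}, {"travel": [0, 0, -0.005], "twist": [0, 0, 0], "claw": 0.05}, {"travel": [0, 0, -0.02], "twist": [0, 0, 0], "claw": 0.05}, {"travel": [0, 0, -0.05], "twist": [0, 0, 0], "claw": 0.05}, {"travel": [-0.02, 0, -0.08], "twist": [0, 0, 0], "claw": 0.05}, {"travel": [-0.05, 0, -0.1], "twist": [0, 0, 0], "claw": 0.05}, {"travel": [-0.05, 0, -0.1], "twist": [0, 0, 0], "claw": 0.05}]}}

```text
clock: 23.65
position: [0.5469, 0.049, 0.2014]
tool_rot: [3.137, 0.0, 1.594]
force: [0.9, 0.6, -0.3]
grip_width: 0.0499
```

```bash
python3 -c "
from h import *
s=bot.observe();print(s['clock'],s['position'],s['tool_rot'],s['force'],s['moment'],s['grip_width'])
d,T=snap('wrist','r_w')
d,T=snap('side','r_s');cv2.imwrite('pics/r_sc.png',cv2.resize(d['frame'][190:260,250:330],None,fx=9,fy=8,interpolation=cv2.INTER_CUBIC))"
```

```text
23.65 [0.54689927 0.04903516 0.20135061] [3.13714093e+00 3.70556433e-04 1.59371439e+00] [ 0.92188759  0.62331121 -0.34818182] [-0.04356695 -0.04445836 -0.02339302] 0.04994275323841663
```

View pics/r_w.png

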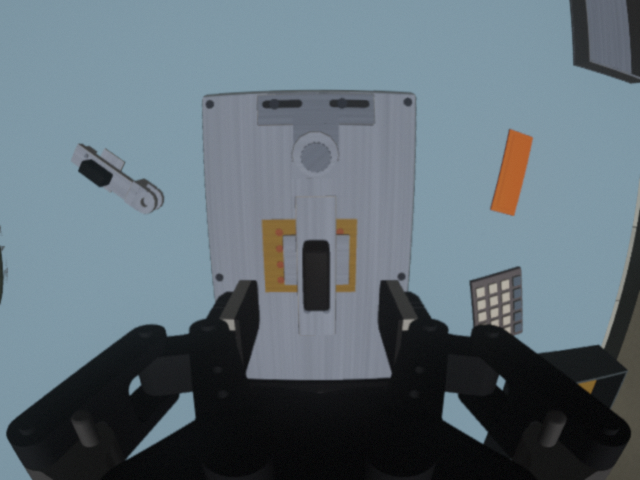

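View pics/r_sc.png

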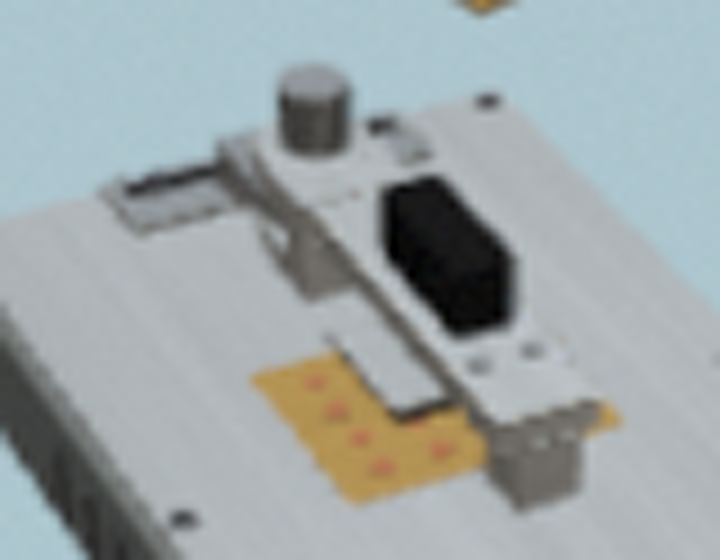

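The side view shows the head flush on the fork, at crop (315,110). The wrist view shows the arm straight on the hinge, with the head at (316,157). Last, a rest period and a top-view check of the bystanders before hand-in.

{"api": "apply_moves", "payload": {"commands": [{"travel": [0, 0, 0], "twist": [0, 0, 0], "claw": 0.05}, {"travel": [0, 0, 0], "twist": [0, 0, 0], "claw": 0.05}, {"travel": [0, 0, 0], "twist": [0, 0, 0], "claw": 0.05}]}}

```text
clock: 24.05
position: [0.5455, 0.0534, 0.1977]
tool_rot: [-3.141, 0.0, 1.599]
force: [-0.1, 0.9, 0.5]
grip_width: 0.0498
```

```bash
python3 -c "
from h import *
d,T=snap('top','s_t'); a=cv2.imread('pics/b_top.png'); m=(cv2.absdiff(a,d['frame']).max(2)>35).astype(np.uint8)
n,l,st,ce=cv2.connectedComponentsWithStats(cv2.morphologyEx(m,cv2.MORPH_CLOSE,np.ones((5,5))));print([s.tolist() for s in st[1:] if s[4]>8])
w,T=load('r_w')
print('head',onz(w,316,157,.117,T),'grip',onz(w,316,278,.121,T))
s=bot.observe();print(s['clock'],s['qd'].round(3),s['force'])
bot.job_done()"
```

```text
[[27, 164, 286, 316, 35458], [317, 253, 10, 1, 10], [422, 278, 9, 8, 57]]
head [0.54593298 0.10265832 0.117     ] grip [0.54762048 0.0263446  0.121     ]
24.1 [ 0.005 -0.003  0.001  0.    -0.002 -0.     0.001] [0.05656271 0.71498843 0.60286264]
the job is handed in; nothing more can be done
```

View pics/s_t.png

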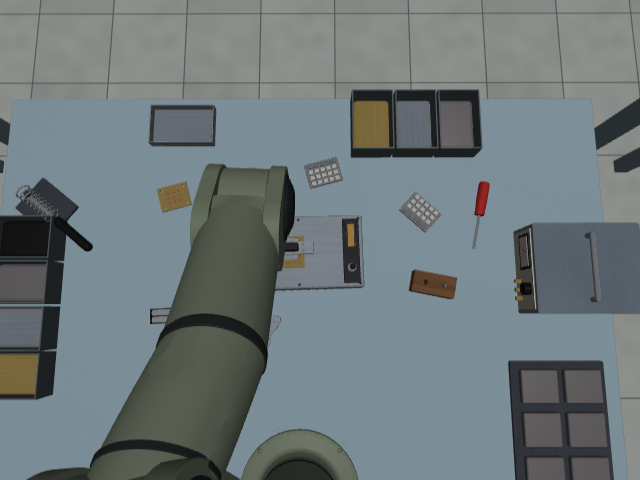

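The hold-down arm is back on its hinge with the knurled pin fully seated, and I handed the job in at 24.1 s with the gripper clear and at rest.

- **Arm:** I slid the fork home over the lug until its closed face touched the nose, at about 4.5 N. The fork moved about 0.5 mm sideways when I let go, which the hole clearances covered.
- **Pin:** It went through fork and lug with no measurable resistance until the head met the fork at the expected height. I pressed on to about 14 N there, then eased off and released.

**Last checks:** The side view shows the head flush on the fork. The top view, apart from what the robot arm covers, shows no change away from the tester except the empty pin hole. The battery and the lens were mostly or wholly hidden by the arm in that view. The lens looked undisturbed in the last wrist picture, but I did not check the battery at the end. The wrist camera's stated mounting shifted by about 1 mm during the job and the camera views disagreed by 1–2 mm along y, so I placed the pin from relative sightings and by feel.

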